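# Weigh the hanging insert carrier on the spring scale

## Robot

A 6-joint arm with a two-finger parallel gripper is mounted at the origin on the work surface; the furniture and walls round the work are solid. World frame = base frame: x ahead of the robot, y to its left, z up, the work surface at z = 0. Lengths are in m, angles in rad, forces in N, time in s.
With the tool pointing down it reaches from about 0.4 to 0.825 m from the base axis. Payload 7 kg.
Tool frame: the origin (TCP) lies between the finger pads; the fingertips stand 25 mm ahead of it and the grasp point (between the pads) lies 6 mm ahead of it; z points along the fingers, y is the line along which they close (so a half turn about z gives the same grasp; the last joint's range is limited). The gripper opens to 88 mm and grips with 3 to 60 N. Pads are 19 mm wide; open, the fingers measure 130 mm over their backs; the gripper's body (78 mm by 193 mm) begins 47 mm behind the grasp point.
Start: joints at [1.512, 0.359, 0.012, 0, -1.224, -0.288], TCP at [0.229, 0.635, 0.252] pointing down, gripper open.
Joint ranges: [-3.07, 3.07], [-1.43, 2.12], [-1.02, 1.25], [-3.03, 1.67], [-3.05, -0], [-3.03, 3.03]. Speed limits (rad/s): [2.39, 2.39, 3.01, 3.14, 3.14, 3.14].

## Interface

Orientations are given as a unit quaternion [x, y, z, w].
In Python, from workcell import robot gives the robot as it stands.
- The arm moves only by the tool move_arm, never from a script. Its argument "series" is a list of rows, each an object with "slide": the shift along the tool's x, y, z in mm, a list of three; "rotation": the turn, a rotation vector about the tool's x, y, z in degrees, a list of three; "grip": the gripper's target within -1 to 1 (fully open at 1, half-way at 0, shut at -1). In form: [{"slide": [dx, dy, dz], "rotation": [ax, ay, az], "grip": grip}, ...]. A call has 1 to 8 rows; each row shifts and turns the commanded pose from where the row before left it, along the tool's axes as they then stand; what a row does not reach is not made up. A row lasts 1/8 s, in which the tool goes at most 62.5 mm and 10.7 degrees, less where a joint would pass 70% of its speed; a pose out of reach is approached as far as the arm can. A call is refused whole if a number of a shift passes 62.5 or a number of a turn 10.7, either way. A call with a gripper value outside its range is refused whole. The fingers move at their own pace and stop on an object; "force" is the grip in N (left out, the last holds). Time passes only in rows, so rows that do not move let the fingers close. It gives the time, the measured TCP pose, the force, the opening and the grip force at its end, in the units of the state.
- robot.state(): the state, without advancing time (a new reading comes with each control period).
- robot.grab_frame(name): name is "side" or "top"; returns a dict with "color" (420x560x3 uint8, blue, green, red), "vfov" (degrees; the focal length in pixels is half the picture's height over the tangent of half this angle, whatever the lens; pixels are square), "cx", "cy" (the principal point, pixels), "R" (3x3) and "t" (3): a world point X has camera coordinates R X + t. Camera axes: x right, y down, z forward; pixel columns grow to the right and rows downward; lengths in m; the calibration is good to about 2 mm. A picture is of the moment at which its call begins. There is no depth.
- robot.sign_off(): hands the job in; it is judged then, once.
The state is a dict: "clock": time; "q": joint angles; "qvel": joint speeds; "joint_efforts": joint torques, N m; "eef_pos": TCP position; "tool_rot": TCP orientation; "wrist_force": force on the tool from outside, world axes, zero at the start; "moment": the same for the moment, N m; "grip_width": finger opening in m; "gripper_force": force on a finger pad.
Only numpy, scipy, OpenCV 4.12 (cv2) and the standard library are available. Lean on these libraries where they do the work, as an engineer would, in place of code of your own. Each camera call takes 0.05 s, during which the arm holds its last target. There are 200 camera calls.

## Task

Take the carrier of brass inserts off the storage rack's hooks by its handle and hang it on the hooks of the spring scale to weigh it: keep it level all the way, never set it down, and leave the bystanders where they are. Its weight is not known: ease it onto the scale until the spring carries all of it before you let go, so that the scale's hook neither drops nor springs up.

Things in the scene. Friction and masses are not known exactly. Their poses are not given: they have to be found in the camera images.
- carrier: Plywood tray 110x152x40 mm with brass inserts on a rigid steel bail. Origin: centre of the bail's handle bar, x across it, y along it, z up. Bar 12 mm thick, 158 mm long; grip the wooden sleeve on its middle (18 mm thick, 56 long). Legs at y=+-79 mm; rim 85 mm, underside 125 mm below the bar. Mass unknown, 0.2-0.8 kg, centred below the bar. Gripped firmly, it tilts with the hand.
- rack: Fixed storage rack, where the carrier starts: plywood foot (x -55 to +155 mm, 170 wide, 14 thick), wooden column at x 108-142 mm, 60 wide, 229 high, two steel prongs towards -x. Origin on the work surface below the hooks' resting place; -x is its open front, z up.
- rack_seat (a point): Centre of the handle bar at rest in the rack's hooks, 190 mm above the work surface; axes as the rack's. Prongs (8 mm wire) at y=+-50 mm; their upturned tips at x=-24 mm rise 12 mm above this point, so the bar must rise 22 mm to pass to the front. Free between the prongs and above; nearest behind is a cross plate at x=+94 mm.
- scale: Fixed spring scale on a gallows: foot and column as the rack's, but 434 mm high, with a grey housing (90 mm wide, x -5 to +142, z 345 to 435 mm, dial in front) overhanging the hooks. Origin on the work surface below the hooks' resting place; -x is its open front. From straight above the housing bars the hand: lean it 30 to 45 degrees, wrist back to -x, fingers down and to +x.
- scale_seat (a point): Centre of the handle bar at rest in the scale's hooks; moves with the hook; 210 mm above the work surface unloaded; axes as the scale's. J prongs (8 mm wire) at y=+-50 mm: flat bottom 16 mm long, front tips at x=-24 mm rise 12 mm above this point, stems at x=+26 mm rise to a crosshead (116 mm wide, x 21-35, 85-99 mm above). The bar enters from the front over the tips.
- scale_hook (a joint): Downward travel of the scale's hook, m: 0 unloaded (top stop), bottom stop 0.065. Spring 150 N/m, starts moving at 0.2 N; lightly damped (3 N s/m), moving parts 80 g. The carrier's weight finally holds it somewhere between 0.012 and 0.051. Let go out of balance, it jumps; faster than 0.06 m/s with the carrier out of the fingers counts as dropped or sprung.
- glue_bottle: Bystander: glue bottle, 65 mm in diameter, 212 mm tall, standing; origin at the centre of its underside.
- mix_cup: Bystander: empty mixing cup, 72 mm in diameter, 75 mm tall, standing between rack and scale; origin at the centre of its underside.
- tape_measure: Bystander: tape measure 37x77x62 mm, standing behind; origin at the centre of its underside.

How it is judged:
On the way, in this order (a step that is already met when the one before it is completed fails the run):
1. the carrier is lifted clear of the rack's hooks, more than 60 mm away from its place there (distance between carrier and rack_seat above 0.06 m and contact force between carrier and rack below 0.1 N), for 0.2 s.
2. its bar lies in the scale's hooks and they carry weight (x of carrier in the frame of scale_seat between -0.016 and 0.016 m and y of carrier in the frame of scale_seat between -0.03 and 0.03 m and z of carrier in the frame of scale_seat between -0.009 and 0.009 m and value of joint scale_hook above 0.006 m), for 0.2 s.
At the end, for the whole second after the job is handed in: the carrier hangs still and level (within 9 degrees) from both hooks of the scale, its bar in the hooks' bottoms (within 16 mm fore and aft, 9 mm up and down, 30 mm sideways), the spring carrying all its weight, released (x of carrier in the frame of scale_seat between -0.016 and 0.016 m and y of carrier in the frame of scale_seat between -0.03 and 0.03 m and z of carrier in the frame of scale_seat between -0.009 and 0.009 m and angle between carrier's own z axis and vertical below 0.15 rad and linear speed of carrier below 0.04 m/s and angular speed of carrier below 0.6 rad/s and value of joint scale_hook above 0.008 m and contact force between carrier and the fingers below 0.1 N); the robot touches nothing.
It fails at once if the carrier is tilted more than 15 degrees (angle between carrier's own z axis and vertical above 0.26 rad).
It fails at once if the carrier is set down (its bar comes below 0.142 m, the tray near the work surface) (height (world z) of carrier below 0.142 m).
It fails at once if with the carrier out of the fingers, the scale's hook drops or springs up faster than 0.06 m/s (contact force between carrier and the fingers below 0.3 N and (velocity of joint scale_hook above 0.06 m/s or velocity of joint scale_hook below -0.06 m/s)).
It fails at once if a bystander is moved more than 25 mm (distance of any of glue_bottle, mix_cup, tape_measure from where it was at the start of the episode above 0.025 m).
It also fails if it takes over 58 s, if anything falls off the work surface, if the arm or the gripper's body presses on something with over 40 N, if the wrist force passes 120 N, or if a joint passes its speed limit or range.

## Working session

There is one attempt and no reset: what is moved stays moved. The work goes in short steps, Python scripts to look and compute and a tool call to move; the robot and the scene stay as the last step left them, time stands still between calls to the robot, and variables do not carry over. Pictures are saved under pics/ and viewed, at most 10 in all, crops included, and the job is handed in when it is done.

Besides the shell and the picture viewer there is one more tool, called after "Request:" in YAML: its name, and indented under it one key for each argument. move_arm: Moves the arm, as the interface text tells. Its arguments: {"type":"object","properties":{"series":{"type":"array","items":{"type":"object","properties":{"slide":{"type":"array","items":{"type":"number"}},"rotation":{"type":"array","items":{"type":"number"}},"grip":{"type":"number"}}}},"force":{"type":"number"}},"required":["series"]}

```bash
mkdir -p pics; cat > h.py <<'E'
import numpy as np, cv2, json
from scipy.spatial.transform import Rotation as Ro
from workcell import robot
def grab(n,fn):
    f=robot.grab_frame(n); cv2.imwrite('pics/%s.png'%fn,f['color'])
    d={k:np.array(f[k]).tolist() for k in('vfov','cx','cy','R','t')}; json.dump(d,open('pics/%s.json'%fn,'w')); return f
def cam(fn):
    d=json.load(open('pics/%s.json'%fn)); f=210/np.tan(np.radians(d['vfov'])/2)
    return f,d['cx'],d['cy'],np.array(d['R']),np.array(d['t'])
def ray(fn,u,v):
    f,cx,cy,R,t=cam(fn); return -R.T@t, R.T@np.array([(u-cx)/f,(v-cy)/f,1])
def atz(fn,u,v,z):
    c,d=ray(fn,u,v); return c+d*(z-c[2])/d[2]
def proj(fn,X):
    f,cx,cy,R,t=cam(fn); p=R@np.array(X)+t; return np.array([f*p[0]/p[2]+cx,f*p[1]/p[2]+cy])
def tri(obs):
    A=0;b=0
    for fn,u,v in obs:
        c,d=ray(fn,u,v); d/=np.linalg.norm(d); P=np.eye(3)-np.outer(d,d); A=A+P; b=b+P@c
    return np.linalg.solve(A,b)
E
python3 - <<'E'
from h import *
for n in('top','side'):
    grab(n,n+'0'); f,cx,cy,R,t=cam(n+'0'); print(n,f,cx,cy,(-R.T@t).round(3),R.round(3).tolist())
a=cv2.imread('pics/top0.png');b=cv2.imread('pics/side0.png')
for n,i in(('a',a),('b',b)): cv2.imwrite('pics/%s.png'%n,cv2.resize(i,(800,600),interpolation=cv2.INTER_CUBIC))
print(robot.state())
E
```

```text
top 429.0004674294333 278.1064653004729 204.57109774890844 [0.449 0.083 1.277] [[0.029, -1.0, 0.0], [-0.98, -0.028, -0.197], [0.197, 0.006, -0.98]]
side 410.6722240256121 273.85954972731975 207.20497851713597 [ 0.19  -0.686  0.842] [[0.831, -0.556, -0.018], [-0.353, -0.502, -0.789], [0.43, 0.662, -0.614]]
{'clock': 0.1, 'q': array([ 1.51209008e+00,  3.59319368e-01,  1.11671099e-02, -3.10737086e-04,
       -1.22409188e+00, -2.88117698e-01]), 'qvel': array([ 7.28267030e-04, -5.11991864e-04,  2.20231115e-03,  1.80014907e-03,
       -3.45632068e-04,  3.73269741e-06]), 'joint_efforts': array([-2.09804799e-03, -5.84165025e+01,  2.93751115e+01,  7.01558948e+00,
        1.01555165e-02, -5.16831676e-05]), 'eef_pos': array([0.22931595, 0.63443803, 0.25072053]), 'tool_rot': array([ 9.84992388e-01, -1.72596207e-01, -6.22715475e-05,  7.35866843e-04]), 'wrist_force': array([-0.35710036,  0.17752084, -0.01361443]), 'moment': array([-0.0169425 , -0.01572802,  0.0045299 ]), 'gripper_force': 0.0, 'grip_width': 0.08737800576778341}
```

View pics/a.png

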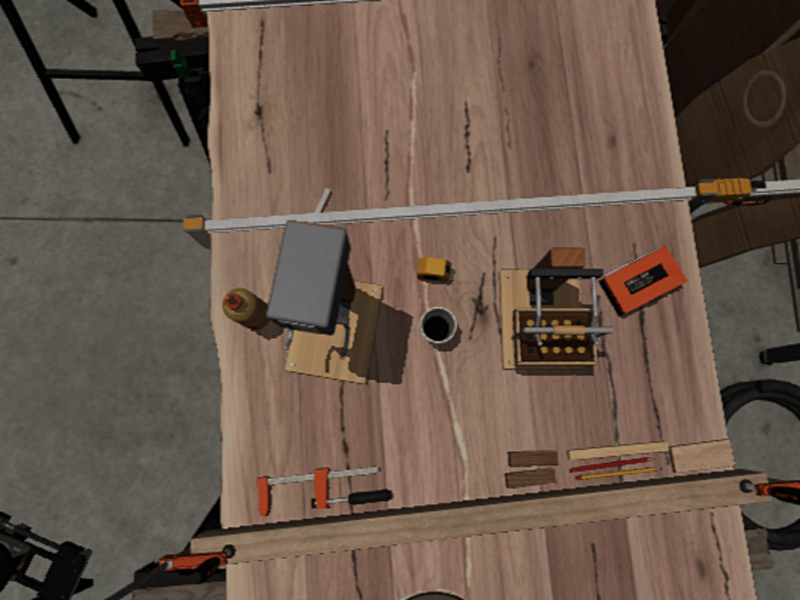

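View pics/b.png

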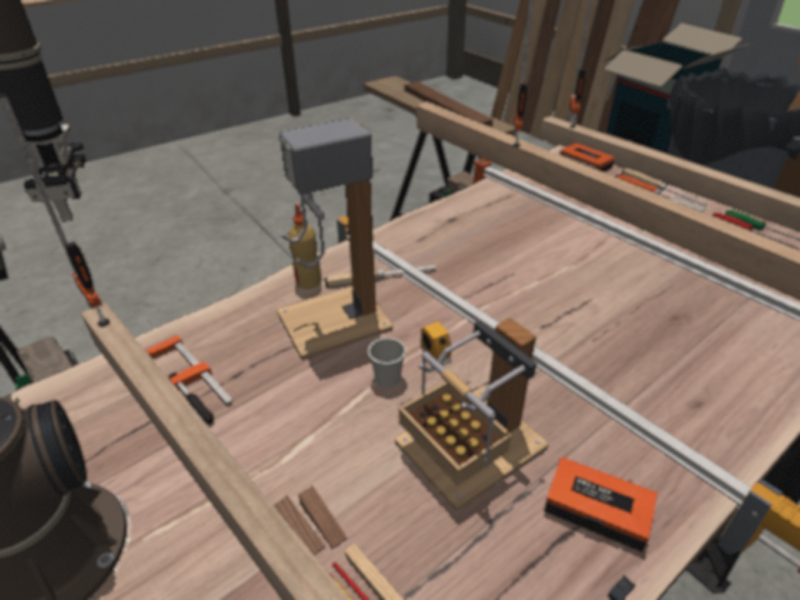

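Top view: the rack is at right, with the carrier bar from about (525,330) to (612,330). The scale is at left, with foot corners (286,368), (366,382) and (383,285). The cup is at (438,327), the bottle at (240,305) and the tape measure at (433,268). I'll enlarge both.

```bash
python3 - <<'E'
from h import *
def crop(fn,x0,y0,w,h,s):
    i=cv2.imread('pics/%s.png'%fn)[y0:y0+h,x0:x0+w]; i=cv2.resize(i,None,fx=s,fy=s,interpolation=cv2.INTER_CUBIC)
    for k in range(0,w,10): 
        cv2.line(i,(k*s,0),(k*s,6 if k%50 else 14),(0,255,0),1)
    for k in range(0,h,10): cv2.line(i,(0,k*s),(6 if k%50 else 14,k*s),(0,255,0),1)
    return i
cv2.imwrite('pics/c1.png',np.hstack([crop('top0',190,180,80,100,5),crop('top0',345,170,80,100,5)]))
cv2.imwrite('pics/c2.png',np.hstack([crop('side0',190,120,90,140,4),crop('side0',275,220,110,140,4)]))
E
```

```text
(no output)
```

View pics/c1.png

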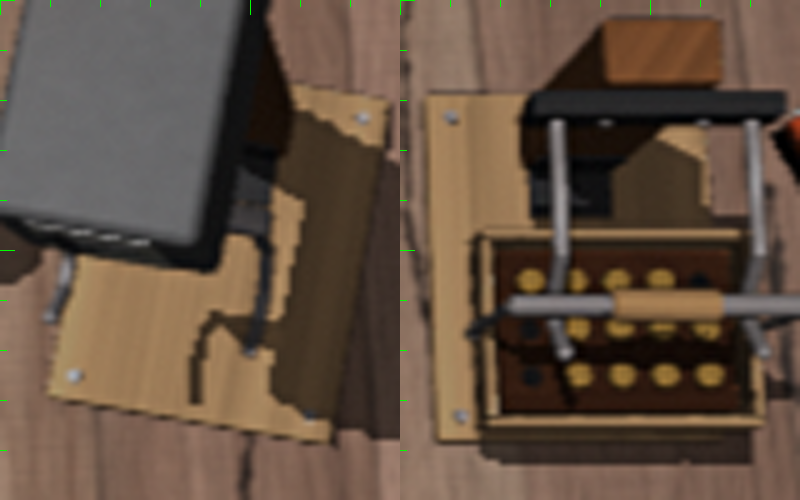

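View pics/c2.png

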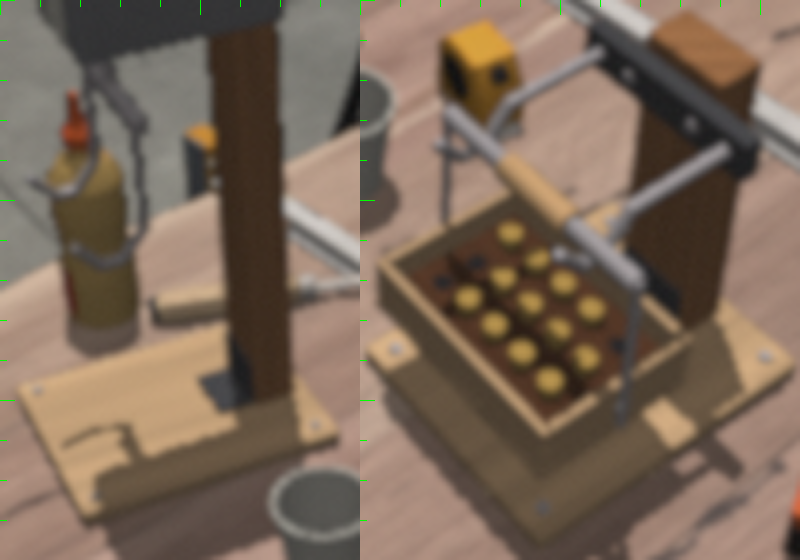

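```bash
cat > m.py <<'E'
from h import *
T='top0';S='side0'
def p(n,x): print(n,np.round(x,4))
tl=tri([(T,199.6,244),(S,198.75,165.75)]);tr=tri([(T,240,250.4),(S,208,181.25)])
p('scale tips L',tl);p('R',tr)
c=[atz(T,199.6,259.4,.014),atz(T,256,268.4,.014),atz(T,267.6,200,.014)]
d=[atz(S,194.5,217,.014),atz(S,211.25,250.5,.014),atz(S,275,229.5,.014)]
for n,c in(('foot top',c),('foot side',d)):
    FL,FR,BR=c; y=(FL-FR)/np.linalg.norm(FL-FR); x=(BR-FR)/np.linalg.norm(BR-FR)
    p(n,[np.linalg.norm(FL-FR),np.linalg.norm(BR-FR),np.degrees(np.arctan2(-y[0],y[1])),np.degrees(np.arctan2(x[1],x[0]))])
    p(' origin',(FL+FR)/2+.055*x)
y=tl-tr;p('tips yaw,len',[np.degrees(np.arctan2(-y[0],y[1])),np.linalg.norm(y)])
print('RACK')
p('tipL',tri([(T,378,240.4),(S,295,256.75)]));p('tipR',tri([(T,418,240),(S,324.5,283.75)]))
p('bar L',tri([(T,366.4,231),(S,297.5,248)]));p('bar R',tri([(T,428.4,231),(S,344.5,288.75)]))
p('sleeve top@.19',atz(T,398.6,231,.199));p('bar mid top',atz(T,397.4,231,.196))
p('sleeve side@.19',atz(S,275+179/4,220+189/4,.19))
p('rack FL',atz(T,352.4,258.4,.014));p('BL',atz(T,350.4,188.6,.014))
for n,u,v in(('cup rim',438,327),('tape',433,268)): p(n,atz(T,u/1.42857,v/1.42857,.075 if n[0]=='c' else .062))
p('bottle top',atz(T,235/1.42857,297/1.42857,.212))
E
python3 m.py
```

```text
scale tips L [0.5592 0.28   0.2126]
R [0.5428 0.1791 0.2218]
foot top [ 0.1674  0.2064 -7.301  -7.4845]
 origin [0.576  0.2247 0.014 ]
foot side [ 0.1713  0.2056 -8.7862 -8.1528]
 origin [0.5745 0.2181 0.014 ]
tips yaw,len [-9.2701  0.1027]
RACK
tipL [ 0.5806 -0.1658  0.197 ]
tipR [ 0.5835 -0.2655  0.1995]
bar L [ 0.6059 -0.139   0.1885]
bar R [ 0.6095 -0.2953  0.1945]
sleeve top@.19 [ 0.6059 -0.2179  0.199 ]
bar mid top [ 0.6062 -0.2157  0.196 ]
sleeve side@.19 [ 0.6098 -0.2167  0.19  ]
rack FL [ 0.548  -0.1321  0.014 ]
BL [ 0.758  -0.1272  0.014 ]
cup rim [0.6224 0.0071 0.075 ]
tape [0.7452 0.0184 0.062 ]
bottle top [0.6457 0.3756 0.212 ]
```

Measured positions:

| Item | Position (m) | Yaw |
|---|---|---|
| Rack seat | (0.607, -0.216, 0.19) | about +1.3° |
| Scale seat | (0.575, 0.224, 0.21) | about -8° |

The prong spacing comes out at 0.100–0.103 m and the bar length at 0.156 m, which match the given sizes. Next I plan the approach with a 38° lean.

```bash
cat > plan.py <<'E'
from h import *
def ori(yaw,lean):
    B=np.array([[0,-1,0],[-1,0,0],[0,0,-1.]]).T  # cols: x=-y, y=-x, z=-z
    return Ro.from_euler('z',yaw,degrees=True)*Ro.from_matrix(B)*Ro.from_euler('x',lean,degrees=True)
def tcp(g,R): return np.array(g)-.006*R.apply([0,0,1])
def rows(p,R,wps):
    for q,Rt,n in wps:
        rv=(R.inv()*Rt).as_rotvec(degrees=True)/n; st=(np.array(q)-p)/n
        print('->',np.round(q,3),'n',n)
        for i in range(n):
            print('  ',(R.inv().apply(st)*1000).round(1).tolist(),rv.round(2).tolist()); p=p+st; R=R*Ro.from_rotvec(rv,degrees=True)
def now(): s=robot.state(); return s['eef_pos'],Ro.from_quat(s['tool_rot'])
E
python3 - <<'E'
from plan import *
p,R=now(); Rg=ori(1.3,38); g=tcp([.607,-.216,.19],Rg)
pre=g-.11*Rg.apply([0,0,1])
rot=(R.inv()*Rg).as_rotvec(); f=lambda k:R*Ro.from_rotvec(rot*k)
rows(p,R,[([.36,.45,.42],f(.3),8),([.37,.05,.43],f(.65),8),(pre,Rg,10)])
print('pre',pre,'grasp',g, Rg.as_quat(), proj('side0',p))
E
```

```text
-> [0.36 0.45 0.42] n 8
   [23.2, 16.2, -21.1] [1.25, 0.85, 2.48]
   [24.2, 14.7, -21.1] [1.25, 0.85, 2.48]
   [25.1, 13.1, -21.1] [1.25, 0.85, 2.48]
   [26.0, 11.6, -20.9] [1.25, 0.85, 2.48]
   [26.7, 10.0, -20.8] [1.25, 0.85, 2.48]
   [27.4, 8.4, -20.6] [1.25, 0.85, 2.48]
   [28.1, 6.7, -20.3] [1.25, 0.85, 2.48]
   [28.6, 5.0, -20.0] [1.25, 0.85, 2.48]
-> [0.37 0.05 0.43] n 8
   [33.3, 37.0, -5.5] [1.46, 0.99, 2.9]
   [35.2, 35.1, -5.8] [1.46, 0.99, 2.9]
   [37.0, 33.1, -6.0] [1.46, 0.99, 2.9]
   [38.7, 31.1, -6.2] [1.46, 0.99, 2.9]
   [40.4, 28.9, -6.3] [1.46, 0.99, 2.9]
   [41.9, 26.7, -6.3] [1.46, 0.99, 2.9]
   [43.3, 24.4, -6.2] [1.46, 0.99, 2.9]
   [44.5, 22.0, -6.0] [1.46, 0.99, 2.9]
-> [ 0.536 -0.218  0.281] n 10
   [29.7, 4.2, 17.6] [1.17, 0.8, 2.32]
   [29.6, 3.4, 17.9] [1.17, 0.8, 2.32]
   [29.5, 2.6, 18.3] [1.17, 0.8, 2.32]
   [29.3, 1.8, 18.6] [1.17, 0.8, 2.32]
   [29.1, 1.0, 19.0] [1.17, 0.8, 2.32]
   [28.9, 0.2, 19.4] [1.17, 0.8, 2.32]
   [28.6, -0.6, 19.8] [1.17, 0.8, 2.32]
   [28.3, -1.3, 20.2] [1.17, 0.8, 2.32]
   [27.9, -2.1, 20.7] [1.17, 0.8, 2.32]
   [27.6, -2.7, 21.1] [1.17, 0.8, 2.32]
pre [ 0.53560165 -0.21762026  0.28140925] grasp [ 0.60330698 -0.21608381  0.19472806] [ 0.67612424 -0.66095491  0.22758503 -0.23280825] [ 47.55855033 138.18130173]
```

Request:
move_arm:
  series:
    - {"slide":[23,16,-21],"rotation":[1.25,0.85,2.48],"grip":1}
    - {"slide":[24,15,-21],"rotation":[1.25,0.85,2.48],"grip":1}
    - {"slide":[25,13,-21],"rotation":[1.25,0.85,2.48],"grip":1}
    - {"slide":[26,12,-21],"rotation":[1.25,0.85,2.48],"grip":1}
    - {"slide":[27,10,-21],"rotation":[1.25,0.85,2.48],"grip":1}
    - {"slide":[27,8,-21],"rotation":[1.25,0.85,2.48],"grip":1}
    - {"slide":[28,7,-20],"rotation":[1.25,0.85,2.48],"grip":1}
    - {"slide":[29,5,-20],"rotation":[1.25,0.85,2.48],"grip":1}

```text
clock: 1.1
eef_pos: [0.3604, 0.4485, 0.4215]
tool_rot: [0.935, -0.339, 0.073, -0.075]
wrist_force: [-1.2, 0.1, 0.1]
grip_width: 0.0873
gripper_force: 0.0
```

Request:
move_arm:
  series:
    - {"slide":[33,37,-5.5],"rotation":[1.46,0.99,2.9],"grip":1}
    - {"slide":[35,35,-6],"rotation":[1.46,0.99,2.9],"grip":1}
    - {"slide":[37,33,-6],"rotation":[1.46,0.99,2.9],"grip":1}
    - {"slide":[39,31,-6],"rotation":[1.46,0.99,2.9],"grip":1}
    - {"slide":[40,29,-6],"rotation":[1.46,0.99,2.9],"grip":1}
    - {"slide":[42,27,-6],"rotation":[1.46,0.99,2.9],"grip":1}
    - {"slide":[43,24,-6],"rotation":[1.46,0.99,2.9],"grip":1}
    - {"slide":[44,22,-6],"rotation":[1.46,0.99,2.9],"grip":1}

```text
clock: 2.1
eef_pos: [0.3689, 0.0489, 0.4296]
tool_rot: [0.828, -0.515, 0.155, -0.16]
wrist_force: [1.0, 0.4, 0.3]
grip_width: 0.0875
gripper_force: 0.0
```

```bash
python3 - <<'E'
from plan import *
p,R=now(); Rg=ori(1.3,38); g=tcp([.607,-.216,.19],Rg)
pre=g-.11*Rg.apply([0,0,1]); print(p,robot.state()['q'])
rows(p,R,[(pre,Rg,8)])
E
```

```text
[0.36892052 0.04889897 0.4295801 ] [ 1.01947188 -0.5998001  -0.61988165  0.32667748 -1.23566903 -0.6202005 ]
-> [ 0.536 -0.218  0.281] n 8
   [37.2, 5.1, 21.9] [1.44, 1.01, 2.87]
   [37.0, 3.8, 22.5] [1.44, 1.01, 2.87]
   [36.7, 2.5, 23.0] [1.44, 1.01, 2.87]
   [36.4, 1.3, 23.6] [1.44, 1.01, 2.87]
   [36.0, 0.0, 24.3] [1.44, 1.01, 2.87]
   [35.6, -1.1, 24.9] [1.44, 1.01, 2.87]
   [35.0, -2.3, 25.6] [1.44, 1.01, 2.87]
   [34.4, -3.4, 26.3] [1.44, 1.01, 2.87]
```

Request:
move_arm:
  series:
    - {"slide":[37,5,22],"rotation":[1.44,1.01,2.87],"grip":1}
    - {"slide":[37,4,22.5],"rotation":[1.44,1.01,2.87],"grip":1}
    - {"slide":[37,2.5,23],"rotation":[1.44,1.01,2.87],"grip":1}
    - {"slide":[36,1,23.5],"rotation":[1.44,1.01,2.87],"grip":1}
    - {"slide":[36,0,24],"rotation":[1.44,1.01,2.87],"grip":1}
    - {"slide":[36,-1,25],"rotation":[1.44,1.01,2.87],"grip":1}
    - {"slide":[35,-2,25.5],"rotation":[1.44,1.01,2.87],"grip":1}
    - {"slide":[34,-3,26],"rotation":[1.44,1.01,2.87],"grip":1}

```text
clock: 3.1
eef_pos: [0.5354, -0.2174, 0.281]
tool_rot: [0.676, -0.661, 0.228, -0.232]
wrist_force: [-0.2, 0.3, 0.9]
grip_width: 0.0874
gripper_force: 0.0
```

```bash
python3 - <<'E'
from plan import *
grab('side','side1'); grab('top','top1')
p,R=now(); Rg=ori(1.3,38); g=tcp([.607,-.216,.19],Rg)
print(p,robot.state()['q'],robot.state()['wrist_force'])
rows(p,R,[(g,Rg,5)])
a=cv2.imread('pics/side1.png')[120:420,180:460];b=cv2.imread('pics/top1.png')[80:290,250:470]
cv2.imwrite('pics/d.png',np.hstack([cv2.resize(a,(420,450)),cv2.resize(b,(380,450))]))
E
```

```text
[ 0.53533897 -0.21807681  0.2782258 ] [-0.09977031 -0.09629295 -0.57023397 -0.16723057 -0.44799459  0.24554306] [-1.00171079 -0.13784132 -0.26721556]
-> [ 0.603 -0.216  0.195] n 5
   [-0.1, -0.6, 21.5] [0.06, -0.03, -0.03]
   [-0.1, -0.5, 21.5] [0.06, -0.03, -0.03]
   [-0.1, -0.5, 21.5] [0.06, -0.03, -0.03]
   [-0.1, -0.5, 21.5] [0.06, -0.03, -0.03]
   [-0.1, -0.5, 21.5] [0.06, -0.03, -0.03]
```

View pics/d.png

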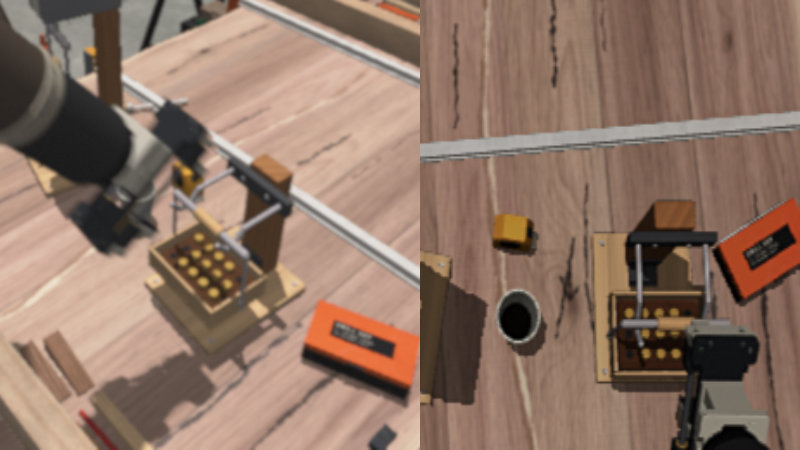

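The view shows the open gripper above and in front of the carrier. The dark blocks at its two ends make it look wide along the closing line. I'll overlay the given body sizes to see which way the 193 mm runs before going near the scale.

```bash
python3 - <<'E'
from plan import *
p,R=now(); G=p+.006*R.apply([0,0,1])
out=[]
for fn,(x0,y0,x1,y1),s in(('side1',(160,120,320,320),3),('top1',(375,200,495,290),2)):
    i=cv2.imread('pics/%s.png'%fn)[y0:y1,x0:x1]; i=cv2.resize(i,None,fx=s,fy=s,interpolation=cv2.INTER_CUBIC)
    def L(a,b,c):
        q=[tuple(((proj(fn,G+R.apply(np.array(k)/1000))-[x0,y0])*s).astype(int).tolist()) for k in(a,b)]; cv2.line(i,*q,c,1)
    def rect(hx,hy,z,c):
        k=[(hx,hy,z),(hx,-hy,z),(-hx,-hy,z),(-hx,hy,z)]
        for j in range(4): L(k[j],k[(j+1)%4],c)
    rect(39,96.5,-47,(0,0,255)); rect(96.5,39,-47,(255,255,0)); rect(9.5,65,19,(0,255,0)); rect(9.5,44,19,(0,255,0))
    rect(39,96.5,-87,(255,0,255))
    L((0,0,0),(0,0,-240),(0,255,255)); out.append(i)
h=max(o.shape[0] for o in out)
cv2.imwrite('pics/e.png',np.hstack([cv2.copyMakeBorder(o,0,h-o.shape[0],0,0,cv2.BORDER_CONSTANT) for o in out]))
E
```

```text
(no output)
```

View pics/e.png

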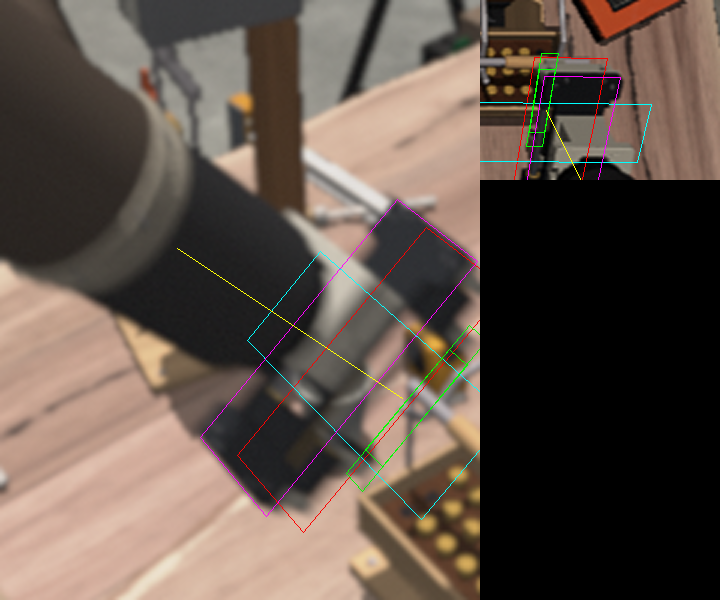

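The body's 193 mm lies along the closing line, and its wide part seems to start further back than 47 mm. One enlarged, brightened look with marks at several depths will settle that.

```bash
python3 - <<'E'
from plan import *
p,R=now(); G=p+.006*R.apply([0,0,1])
out=[]
for fn,(x0,y0,x1,y1),s in(('side1',(215,170,345,310),4),('top1',(385,215,455,290),4)):
    i=cv2.imread('pics/%s.png'%fn)[y0:y1,x0:x1]; i=cv2.resize(i,None,fx=s,fy=s,interpolation=cv2.INTER_CUBIC)
    i=(255*(i/255.)**.5).astype(np.uint8)
    for z,c in((-47,(0,0,255)),(-67,(0,255,255)),(-87,(255,0,255)),(-107,(255,255,0)),(-127,(0,255,0))):
        for hx in(39,-39):
            for hy in (96.5,-96.5):
                q=(proj(fn,G+R.apply(np.array([hx,hy,z])/1000))-[x0,y0])*s; cv2.circle(i,tuple(q.astype(int).tolist()),3,c,-1)
    out.append(i)
h=max(o.shape[0] for o in out)
cv2.imwrite('pics/f.png',np.hstack([cv2.copyMakeBorder(o,0,h-o.shape[0],0,0,cv2.BORDER_CONSTANT) for o in out])[:600])
E
```

```text
(no output)
```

View pics/f.png

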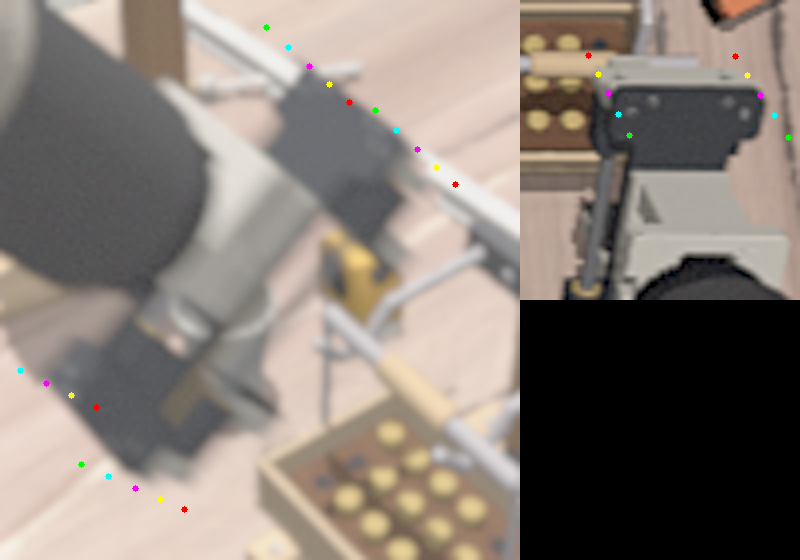

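Request:
move_arm:
  series:
    - {"slide":[0,0,0],"rotation":[8.5,0,0],"grip":1}
    - {"slide":[0,0,0],"rotation":[8.5,0,0],"grip":1}
    - {"slide":[0,0,0],"rotation":[0,0,0],"grip":1}

```text
clock: 3.58
eef_pos: [0.5263, -0.2189, 0.2738]
tool_rot: [0.648, -0.637, 0.29, -0.302]
wrist_force: [0.5, -1.8, 0.1]
grip_width: 0.0878
gripper_force: 0.0
```

```bash
python3 - <<'E'
from plan import *
p,R=now(); s=robot.state(); print(p.round(4),s['q'].round(3),(ori(1.3,38).inv()*R).as_rotvec(degrees=True).round(2),s['wrist_force'],s['joint_efforts'].round(2))
E
```

```text
[ 0.5263 -0.2189  0.2738] [-0.25  -0.117 -0.542 -0.623 -0.366  0.763] [11.47 -0.3   0.39] [ 0.47366499 -1.7840142   0.11685663] [ -0.26 -18.93  28.27   1.6    1.38   2.98]
```

```bash
cat > kin.py <<'E'
from plan import *
from scipy.optimize import least_squares
D=[([1.5121,.3593,.0112,-.0003,-1.2241,-.2881],[.2293,.6344,.2507],[.98499,-.1726,-.00006,.00074]),
([1.01947,-.5998,-.61988,.32668,-1.23567,-.6202],[.36892,.0489,.42958],[.828,-.515,.155,-.16]),
([-.09977,-.09629,-.57023,-.16723,-.44799,.24554],[.53534,-.21808,.27823],[.676,-.661,.228,-.232]),
([-.25,-.117,-.542,-.623,-.366,.763],[.5263,-.2189,.2738],[.648,-.637,.29,-.302])]
def fk(q,P,sg):
    a1,lat,h,L2,L3,a3,LT=P; E=Ro.from_euler
    A=E('z',q[0]); F=A*E('y',q[1]-q[2]); W=F*E('x',sg[0]*q[3])*E('y',-q[4]); T=W*E('x',sg[1]*q[5])
    p=A.apply([a1+L2*np.sin(q[1]),-lat,h+L2*np.cos(q[1])])+F.apply([L3,0,a3])+W.apply([LT,0,0])
    return p,T
def fit():
    best=None
    for s0 in(1,-1):
        for s1 in(1,-1):
            T0=fk(D[0][0],[0]*7,(s0,s1))[1]; C=T0.inv()*Ro.from_quat(D[0][2])
            oe=[np.degrees((fk(q,[0]*7,(s0,s1))[1]*C).inv().__mul__(Ro.from_quat(r)).magnitude()) for q,p,r in D]
            f=lambda P:np.concatenate([fk(q,P,(s0,s1))[0]-p for q,p,r in D]+[1e-3*(P-np.array([0,.19,.4,.4,.4,0,.25]))])
            S=least_squares(f,[0,.19,.4,.4,.4,0,.25]); e=np.abs(S.fun[:12]).max()+max(oe)
            if best is None or e<best[0]: best=(e,S.x,(s0,s1),C,oe,np.abs(S.fun[:12]).max())
    return best
E
python3 - <<'E'
from kin import *
e,P,sg,C,oe,pe=fit(); print(P.round(3),sg,np.round(oe,2),pe)
lo=[-3.07,-1.43,-1.02,-3.03,-3.05,-3.03];hi=[3.07,2.12,1.25,1.67,0,3.03]
def ik(p,R,q0):
    f=lambda q:np.concatenate([(fk(q,P,sg)[0]-p)*5,((fk(q,P,sg)[1]*C).inv()*R).as_rotvec()])
    S=[least_squares(f,np.clip(x,np.array(lo)+.01,np.array(hi)-.01),bounds=(lo,hi)) for x in(q0,[q0[0],0,-.3,-2,-.6,2],[q0[0],0,-.3,1.2,-.6,-1],[q0[0],.3,0,0,-.6,0])]
    s=min(S,key=lambda s:s.cost); return s.x.round(2),round(float(np.abs(s.fun).max()),4)
for nm,g,yaw in(('rack',[.607,-.216,.19],1.3),('rackup',[.607,-.216,.28],1.3),('scale',[.575,.224,.21],-8),('scaleup',[.575,.224,.235],-8),('scfront',[.48,.237,.25],-8),('sclow',[.575,.224,.16],-8)):
    for l in(35,40,45,50,55,60):
        R=ori(yaw,l); print(nm,l,*ik(tcp(g,R),R,[np.arctan2(g[1],g[0])+.4,0,-.5,0,-.5,0]))
E
```

```text
[-0.23   0.18   0.168  0.569  0.692  0.07   0.295] (-1, -1) [0.   0.05 0.34 0.03] 0.046433775864020366
rack 35 [-0.09  0.09 -0.45 -0.16 -0.42  0.24] 0.0
rack 40 [-0.1   0.07 -0.5  -0.25 -0.31  0.33] 0.0
rack 45 [-0.1   0.06 -0.54 -0.44 -0.21  0.52] 0.0
rack 50 [-0.11  0.05 -0.58 -0.97 -0.12  1.05] 0.0
rack 55 [-0.11  0.05 -0.62 -2.02 -0.12  2.1 ] 0.0
rack 60 [-0.12  0.05 -0.66 -2.54 -0.22  2.62] 0.0
rackup 35 [-0.09  0.03 -0.37 -0.12 -0.56  0.2 ] 0.0
rackup 40 [-0.1   0.01 -0.42 -0.18 -0.45  0.25] 0.0
rackup 45 [-0.1  -0.01 -0.47 -0.27 -0.34  0.34] 0.0
rackup 50 [-0.11 -0.03 -0.52 -0.44 -0.23  0.51] 0.0
rackup 55 [-0.11 -0.04 -0.56 -0.87 -0.14  0.94] 0.0
rackup 60 [-0.12 -0.04 -0.6  -1.8  -0.12  1.88] 0.0
scale 35 [ 0.94  0.06 -0.46  0.72 -0.88 -1.5 ] 0.0
scale 40 [ 0.98  0.04 -0.5   0.85 -0.88 -1.63] 0.0
scale 45 [ 1.03  0.03 -0.54  0.97 -0.91 -1.76] 0.0
scale 50 [ 1.07  0.02 -0.58  1.09 -0.94 -1.88] 0.0
scale 55 [ 1.11  0.02 -0.62  1.2  -0.99 -1.99] 0.0
scale 60 [ 1.14  0.02 -0.65  1.29 -1.04 -2.09] 0.0
scaleup 35 [ 0.94  0.04 -0.44  0.7  -0.91 -1.47] 0.0
scaleup 40 [ 0.98  0.02 -0
[... 162 characters left out ...]
  1.17 -1.   -1.94] 0.0
scaleup 60 [ 1.14 -0.   -0.63  1.27 -1.05 -2.04] 0.0
scfront 35 [ 1.16 -0.11 -0.56  0.69 -1.06 -1.63] 0.0
scfront 40 [ 1.22 -0.13 -0.6   0.79 -1.08 -1.74] 0.0
scfront 45 [ 1.27 -0.14 -0.64  0.89 -1.12 -1.84] 0.0
scfront 50 [ 1.33 -0.14 -0.67  0.98 -1.17 -1.94] 0.0
scfront 55 [ 1.38 -0.15 -0.71  1.06 -1.22 -2.02] 0.0
scfront 60 [ 1.42 -0.14 -0.74  1.13 -1.28 -2.1 ] 0.0
sclow 35 [ 0.94  0.1  -0.5   0.76 -0.82 -1.57] 0.0
sclow 40 [ 0.98  0.08 -0.54  0.9  -0.83 -1.71] 0.0
sclow 45 [ 1.03  0.07 -0.58  1.03 -0.86 -1.84] 0.0
sclow 50 [ 1.07  0.07 -0.61  1.14 -0.91 -1.97] 0.0
sclow 55 [ 1.11  0.07 -0.64  1.25 -0.96 -2.08] 0.0
sclow 60 [ 1.14  0.08 -0.67  1.34 -1.02 -2.19] 0.0
```

The kinematics work out. At the rack the wrist nears its singularity above about 50° of lean, while at the scale it is free. I'll grip at 45° with the bar 9 mm towards the fingertips, so the body keeps clear of the crosshead.

```bash
cat >> plan.py <<'E'
def tcp9(g,R): return np.array(g)-.015*R.apply([0,0,1])
E
python3 - <<'E'
from plan import *
p,R=now(); Rg=ori(1.3,45); g=tcp9([.607,-.216,.19],Rg); pre=g-.07*Rg.apply([0,0,1])
rows(p,R,[(pre,Rg,4),(g,Rg,4)]); print(g)
E
```

```text
-> [ 0.547 -0.217  0.25 ] n 4
   [-0.2, 1.1, 7.8] [-1.12, 0.07, -0.1]
   [-0.2, 1.0, 7.8] [-1.12, 0.07, -0.1]
   [-0.2, 0.8, 7.8] [-1.12, 0.07, -0.1]
   [-0.3, 0.7, 7.8] [-1.12, 0.07, -0.1]
-> [ 0.596 -0.216  0.201] n 4
   [-0.0, 0.0, 17.5] [-0.0, -0.0, -0.0]
   [-0.0, 0.0, 17.5] [-0.0, -0.0, -0.0]
   [-0.0, 0.0, 17.5] [-0.0, -0.0, -0.0]
   [-0.0, 0.0, 17.5] [-0.0, -0.0, -0.0]
[ 0.59639613 -0.21624064  0.2006066 ]
```

Request:
move_arm:
  series:
    - {"slide":[0,1,8],"rotation":[-1.12,0,-0.1],"grip":1}
    - {"slide":[0,1,8],"rotation":[-1.12,0,-0.1],"grip":1}
    - {"slide":[0,1,8],"rotation":[-1.12,0,-0.1],"grip":1}
    - {"slide":[0,0.5,8],"rotation":[-1.12,0,-0.1],"grip":1}
    - {"slide":[0,0,10],"rotation":[0,0,0],"grip":1}
    - {"slide":[0,0,10],"rotation":[0,0,0],"grip":1}
    - {"slide":[0,0,0],"rotation":[0,0,0],"grip":1}

```text
clock: 4.45
eef_pos: [0.5631, -0.2168, 0.2344]
tool_rot: [0.663, -0.644, 0.265, -0.275]
wrist_force: [-0.1, -0.1, 0.3]
grip_width: 0.0876
gripper_force: 0.0
```

```bash
python3 - <<'E'
from plan import *
p,R=now(); Rg=ori(1.3,45); g=tcp9([.607,-.216,.19],Rg); print(p,robot.state()['q'].round(3),robot.state()['wrist_force'])
rows(p,R,[(g,Rg,5)])
grab('side','side2'); grab('top','top2')
out=[]
for fn,(x0,y0,x1,y1),s in(('side2',(240,190,380,320),3),('top2',(340,180,460,290),3)):
    i=cv2.imread('pics/%s.png'%fn)[y0:y1,x0:x1]; i=cv2.resize(i,None,fx=s,fy=s,interpolation=cv2.INTER_CUBIC)
    for k,c in((0,(0,0,255)),(.034,(0,255,0)),(.015+.05,(255,255,0))):
        q=(proj(fn,p+R.apply([0,0,k]))-[x0,y0])*s; cv2.circle(i,tuple(q.astype(int).tolist()),4,c,-1)
    out.append(i)
h=max(o.shape[0] for o in out)
cv2.imwrite('pics/g.png',np.hstack([cv2.copyMakeBorder(o,0,h-o.shape[0],0,0,cv2.BORDER_CONSTANT) for o in out]))
E
```

```text
[ 0.56307554 -0.21675176  0.23442314] [-0.171 -0.007 -0.542 -0.503 -0.298  0.625] [-0.11795837 -0.05469895  0.28168579]
-> [ 0.596 -0.216  0.201] n 5
   [0.1, 0.1, 9.5] [0.02, 0.07, 0.03]
   [0.1, 0.1, 9.5] [0.02, 0.07, 0.03]
   [0.1, 0.1, 9.5] [0.02, 0.07, 0.03]
   [0.1, 0.1, 9.5] [0.02, 0.07, 0.03]
   [0.1, 0.1, 9.5] [0.02, 0.07, 0.03]
```

View pics/g.png

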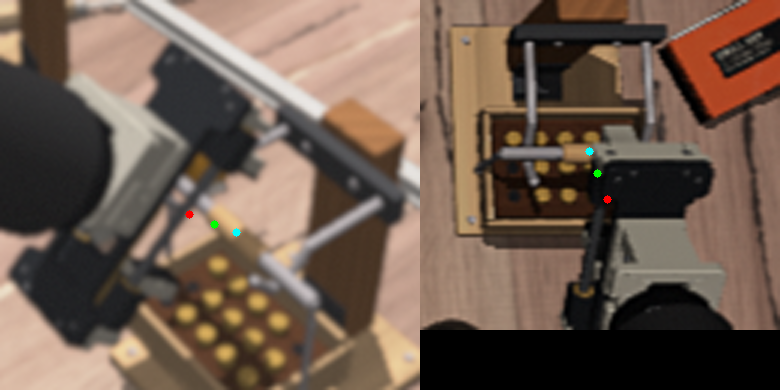

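The cyan dot, which marks the planned bar centre, lies on the wooden sleeve in both views: side (236,232), top (589,152). The fingers straddle the bar, so I go in and grip.

Request:
move_arm:
  series:
    - {"slide":[0,0,12],"rotation":[0,0,0],"grip":1}
    - {"slide":[0,0,12],"rotation":[0,0,0],"grip":1}
    - {"slide":[0,0,12],"rotation":[0,0,0],"grip":1}
    - {"slide":[0,0,11],"rotation":[0,0,0],"grip":1}
    - {"slide":[0,0,0],"rotation":[0,0,0],"grip":1}
    - {"slide":[0,0,0],"rotation":[0,0,0],"grip":1}

```text
clock: 5.3
eef_pos: [0.5959, -0.2157, 0.2017]
tool_rot: [0.663, -0.644, 0.266, -0.275]
wrist_force: [0.4, 0.5, 0.2]
grip_width: 0.0874
gripper_force: 0.0
```

```bash
python3 - <<'E'
from plan import *
s=robot.state(); print(s['eef_pos'],s['wrist_force'],s['moment'],s['q'].round(3))
E
```

```text
[ 0.59585264 -0.2157482   0.20173008] [0.42355346 0.53721559 0.23919611] [ 0.02184127  2.30157187 -0.0090404 ] [-0.182  0.09  -0.49  -0.611 -0.264  0.745]
```

Request:
move_arm:
  series:
    - {"slide":[0,0,0],"rotation":[0,0,0],"grip":-0.3}
    - {"slide":[0,0,0],"rotation":[0,0,0],"grip":-0.5}
    - {"slide":[0,0,0],"rotation":[0,0,0],"grip":-0.6}
    - {"slide":[0,0,0],"rotation":[0,0,0],"grip":-0.7}
    - {"slide":[0,0,0],"rotation":[0,0,0],"grip":-0.8}
    - {"slide":[0,0,0],"rotation":[0,0,0],"grip":-1}
    - {"slide":[0,0,0],"rotation":[0,0,0],"grip":-1}
    - {"slide":[0,0,0],"rotation":[0,0,0],"grip":-1}
  force: 45

```text
clock: 6.3
eef_pos: [0.5959, -0.2156, 0.2017]
tool_rot: [0.663, -0.644, 0.266, -0.275]
wrist_force: [0.2, 1.0, -1.5]
grip_width: 0.0165
gripper_force: 45.0
```

Request:
move_arm:
  series:
    - {"slide":[0,-2,-2],"rotation":[0,0,0],"grip":-1}
    - {"slide":[0,-4,-4],"rotation":[0,0,0],"grip":-1}
    - {"slide":[0,-5,-5],"rotation":[0,0,0],"grip":-1}
    - {"slide":[0,-5,-5],"rotation":[0,0,0],"grip":-1}
    - {"slide":[0,-5,-5],"rotation":[0,0,0],"grip":-1}
    - {"slide":[0,-4,-4],"rotation":[0,0,0],"grip":-1}
    - {"slide":[0,-2,-2],"rotation":[0,0,0],"grip":-1}
    - {"slide":[0,0,0],"rotation":[0,0,0],"grip":-1}
  force: 55

```text
clock: 7.3
eef_pos: [0.5959, -0.2157, 0.2402]
tool_rot: [0.663, -0.644, 0.266, -0.275]
wrist_force: [0.4, 0.5, -6.7]
grip_width: 0.0167
gripper_force: 55.0
```

```bash
python3 - <<'E'
from plan import *
grab('side','side3'); grab('top','top3')
w=[robot.state()['wrist_force']]; s=robot.state(); print(s['eef_pos'],w,s['moment'],s['q'].round(3),s['grip_width'])
p,R=now(); b=p+R.apply([0,0,.015]); print('bar',b)
out=[]
for fn,(x0,y0,x1,y1),s in(('side3',(250,190,380,330),3),('top3',(350,180,460,280),3)):
    i=cv2.imread('pics/%s.png'%fn)[y0:y1,x0:x1]; i=cv2.resize(i,None,fx=s,fy=s,interpolation=cv2.INTER_CUBIC)
    Y=ori(1.3,0).apply([-1,0,0])
    for k in(b,b+.079*Y,b-.079*Y):
        q=(proj(fn,k)-[x0,y0])*s; cv2.circle(i,tuple(q.astype(int).tolist()),3,(0,255,255),-1)
    out.append(i)
h=max(o.shape[0] for o in out)
cv2.imwrite('pics/k.png',np.hstack([cv2.copyMakeBorder(o,0,h-o.shape[0],0,0,cv2.BORDER_CONSTANT) for o in out]))
E
```

```text
[ 0.59581372 -0.21567542  0.23974462] [array([-0.58129785,  0.22521129, -7.27229231])] [-0.03917921  4.15915469 -0.02316042] [-0.141  0.034 -0.507 -0.453 -0.281  0.558] 0.01652667249667767
bar [ 0.60640221 -0.2153423   0.22912516]
```

View pics/k.png

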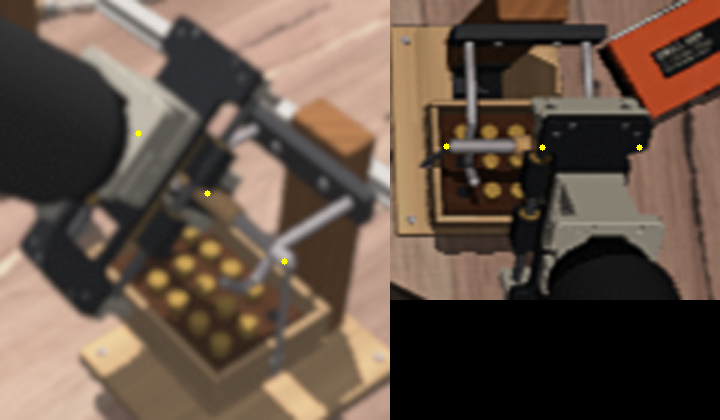

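The carrier is gripped and level: the predicted bar ends fall on the bar in both views. The load is roughly 7 N. Next is the carry.

```bash
python3 - <<'E'
from plan import *
p,R=now(); S=np.array([.575,.224,.21]); ys=Ro.from_euler('z',-8,degrees=True)
R1=ori(1.3,45);R2=ori(-4,45);R3=ori(-8,45)
W3=S+ys.apply([-.11,0,.055])
rows(p,R,[(tcp9([.50,-.217,.285],R1),R1,6),(tcp9([.45,.02,.32],R2),R2,9),(tcp9(W3,R3),R3,9)])
E
```

```text
-> [ 0.489 -0.217  0.296] n 6
   [-0.3, 6.0, -19.1] [0.01, 0.06, 0.03]
   [-0.3, 6.0, -19.1] [0.01, 0.06, 0.03]
   [-0.2, 6.0, -19.1] [0.01, 0.06, 0.03]
   [-0.2, 6.0, -19.1] [0.01, 0.06, 0.03]
   [-0.2, 6.0, -19.1] [0.01, 0.06, 0.03]
   [-0.2, 6.0, -19.1] [0.01, 0.06, 0.03]
-> [0.439 0.021 0.331] n 9
   [-26.6, 0.8, -6.3] [-0.0, 0.42, 0.42]
   [-26.5, 0.9, -6.4] [-0.0, 0.42, 0.42]
   [-26.5, 1.1, -6.6] [-0.0, 0.42, 0.42]
   [-26.4, 1.3, -6.8] [-0.0, 0.42, 0.42]
   [-26.3, 1.5, -7.0] [-0.0, 0.42, 0.42]
   [-26.3, 1.7, -7.2] [-0.0, 0.42, 0.42]
   [-26.2, 1.9, -7.4] [-0.0, 0.42, 0.42]
   [-26.1, 2.1, -7.6] [-0.0, 0.42, 0.42]
   [-26.1, 2.3, -7.8] [-0.0, 0.42, 0.42]
-> [0.456 0.241 0.276] n 9
   [-24.5, 4.3, 4.4] [0.0, 0.31, 0.31]
   [-24.5, 4.4, 4.2] [0.0, 0.31, 0.31]
   [-24.5, 4.5, 4.1] [0.0, 0.31, 0.31]
   [-24.5, 4.7, 4.0] [0.0, 0.31, 0.31]
   [-24.5, 4.8, 3.8] [0.0, 0.31, 0.31]
   [-24.5, 4.9, 3.7] [0.0, 0.31, 0.31]
   [-24.5, 5.1, 3.6] [0.0, 0.31, 0.31]
   [-24.5, 5.2, 3.4] [0.0, 0.31, 0.31]
   [-24.5, 5.3, 3.3] [0.0, 0.31, 0.31]
```

Request:
move_arm:
  series:
    - {"slide":[0,2,-8],"rotation":[0,0.05,0.03],"grip":-1}
    - {"slide":[0,5,-16],"rotation":[0,0.05,0.03],"grip":-1}
    - {"slide":[0,7,-22],"rotation":[0,0.05,0.03],"grip":-1}
    - {"slide":[0,7,-22],"rotation":[0,0.05,0.03],"grip":-1}
    - {"slide":[0,7,-22],"rotation":[0,0.05,0.03],"grip":-1}
    - {"slide":[-6,5,-16],"rotation":[0,0.1,0.1],"grip":-1}
    - {"slide":[-14,3,-9],"rotation":[0,0.2,0.2],"grip":-1}
    - {"slide":[-22,1,-6],"rotation":[0,0.4,0.4],"grip":-1}

```text
clock: 8.4
eef_pos: [0.4826, -0.1849, 0.2997]
tool_rot: [0.655, -0.652, 0.27, -0.27]
wrist_force: [-0.4, -4.4, -7.1]
grip_width: 0.0166
gripper_force: 55.0
```

Request:
move_arm:
  series:
    - {"slide":[-26,1,-6],"rotation":[0,0.42,0.42],"grip":-1}
    - {"slide":[-27,1,-6.5],"rotation":[0,0.42,0.42],"grip":-1}
    - {"slide":[-27,1.5,-7],"rotation":[0,0.42,0.42],"grip":-1}
    - {"slide":[-27,1.5,-7],"rotation":[0,0.42,0.42],"grip":-1}
    - {"slide":[-27,1.7,-7],"rotation":[0,0.42,0.42],"grip":-1}
    - {"slide":[-27,1.9,-7],"rotation":[0,0.42,0.42],"grip":-1}
    - {"slide":[-27,2,-4],"rotation":[0,0.42,0.42],"grip":-1}
    - {"slide":[-26,3,0],"rotation":[0,0.42,0.42],"grip":-1}

```text
clock: 9.4
eef_pos: [0.461, 0.0007, 0.3593]
tool_rot: [-0.638, 0.681, -0.256, 0.252]
wrist_force: [0.7, -0.2, -7.1]
grip_width: 0.0166
gripper_force: 55.0
```

```bash
python3 - <<'E'
from plan import *
p,R=now(); S=np.array([.575,.224,.21]); ys=Ro.from_euler('z',-8,degrees=True); print(p,robot.state()['q'].round(2))
R3=ori(-8,45); W3=S+ys.apply([-.11,0,.055])
rows(p,R,[(tcp9(W3,R3),R3,8)])
E
```

```text
[0.4610209  0.00072476 0.35928593] [ 0.66 -0.5  -1.02  0.83 -0.62 -1.31]
-> [0.456 0.241 0.276] n 8
   [-29.7, 9.2, 6.5] [0.37, 0.48, 0.33]
   [-29.7, 9.4, 6.2] [0.37, 0.48, 0.33]
   [-29.7, 9.6, 5.9] [0.37, 0.48, 0.33]
   [-29.7, 9.8, 5.6] [0.37, 0.48, 0.33]
   [-29.7, 10.0, 5.2] [0.37, 0.48, 0.33]
   [-29.7, 10.2, 4.9] [0.37, 0.48, 0.33]
   [-29.7, 10.4, 4.6] [0.37, 0.48, 0.33]
   [-29.6, 10.6, 4.3] [0.37, 0.48, 0.33]
```

Request:
move_arm:
  series:
    - {"slide":[-30,9,6.5],"rotation":[0.4,0.5,0.33],"grip":-1}
    - {"slide":[-30,9.5,6],"rotation":[0.4,0.5,0.33],"grip":-1}
    - {"slide":[-30,9.5,6],"rotation":[0.4,0.5,0.33],"grip":-1}
    - {"slide":[-30,10,5.5],"rotation":[0.4,0.5,0.33],"grip":-1}
    - {"slide":[-30,10,5],"rotation":[0.4,0.5,0.33],"grip":-1}
    - {"slide":[-28,10,5],"rotation":[0.4,0.5,0.33],"grip":-1}
    - {"slide":[-20,7,3],"rotation":[0.4,0.5,0.33],"grip":-1}
    - {"slide":[-10,4,1],"rotation":[0,0,0],"grip":-1}

```text
clock: 10.4
eef_pos: [0.4638, 0.2145, 0.31]
tool_rot: [-0.615, 0.699, -0.276, 0.239]
wrist_force: [-0.2, -1.1, -6.4]
grip_width: 0.0164
gripper_force: 55.0
```

```bash
python3 - <<'E'
from plan import *
p,R=now(); S=np.array([.575,.224,.21]); ys=Ro.from_euler('z',-8,degrees=True); print(p,robot.state()['q'].round(2))
R3=ori(-8,45); W3=S+ys.apply([-.085,0,.045])
rows(p,R,[(tcp9(W3,R3),R3,4)])
E
```

```text
[0.46376457 0.21445789 0.31003141] [ 1.11 -0.2  -1.01  1.08 -0.82 -2.03]
-> [0.48  0.237 0.266] n 4
   [-6.3, 5.1, 10.4] [0.55, 0.03, 0.14]
   [-6.3, 5.2, 10.4] [0.55, 0.03, 0.14]
   [-6.2, 5.3, 10.3] [0.55, 0.03, 0.14]
   [-6.2, 5.4, 10.2] [0.55, 0.03, 0.14]
```

Request:
move_arm:
  series:
    - {"slide":[-6,5,10],"rotation":[0.55,0,0.14],"grip":-1}
    - {"slide":[-6,5,10.5],"rotation":[0.55,0,0.14],"grip":-1}
    - {"slide":[-6.5,5.5,10.5],"rotation":[0.55,0,0.14],"grip":-1}
    - {"slide":[-6.5,5.5,10],"rotation":[0.55,0,0.14],"grip":-1}
    - {"slide":[0,0,0],"rotation":[0,0,0],"grip":-1}
    - {"slide":[0,0,0],"rotation":[0,0,0],"grip":-1}

```text
clock: 11.15
eef_pos: [0.4866, 0.2456, 0.2813]
tool_rot: [-0.606, 0.702, -0.287, 0.241]
wrist_force: [0.4, 0.4, -6.2]
grip_width: 0.0164
gripper_force: 55.0
```

```bash
cat >> plan.py <<'E'
S=np.array([.575,.224,.21]); ys=Ro.from_euler('z',-8,degrees=True)
def rep(R0=None):
    p,R=now(); b=p+R.apply([0,0,.015]); print('bar in seat',(ys.inv().apply(b-S)*1000).round(1),'lean err',(ori(-8,45).inv()*R).as_rotvec(degrees=True).round(2))
def force(n):
    a=[]
    for k in range(n): robot.grab_frame('side'); a.append(robot.state()['wrist_force'])
    a=np.array(a); print('F',a.mean(0).round(2),'sd',a.std(0).round(2),'clock',robot.state()['clock']); return a
E
python3 - <<'E'
from plan import *
force(16); rep(); print(robot.state()['q'].round(2))
p,R=now(); b=p+R.apply([0,0,.015])
grab('side','side4'); grab('top','top4')
out=[]
for fn,(x0,y0,x1,y1),s in(('side4',(170,130,290,260),4),('top4',(180,180,260,280),4)):
    i=cv2.imread('pics/%s.png'%fn)[y0:y1,x0:x1]; i=cv2.resize(i,None,fx=s,fy=s,interpolation=cv2.INTER_CUBIC)
    i=(255*(i/255.)**.6).astype(np.uint8)
    def dot(X,c):
        q=(proj(fn,X)-[x0,y0])*s; cv2.circle(i,tuple(q.astype(int).tolist()),3,c,-1)
    for y in(.079,0,-.079): dot(b+R.apply([-y,0,0]),(0,255,255))
    for y in(.05,-.05): dot(S+ys.apply([-.024,y,.010]),(0,0,255)); dot(S+ys.apply([0,y,-.010]),(0,255,0))
    out.append(i)
h=max(o.shape[0] for o in out)
cv2.imwrite('pics/l.png',np.hstack([cv2.copyMakeBorder(o,0,h-o.shape[0],0,0,cv2.BORDER_CONSTANT) for o in out])[:600])
E
```

```text
F [-0.23 -0.02 -6.95] sd [0.48 0.43 0.52] clock 11.95
bar in seat [-80.    9.5  60. ] lean err [-1.04  0.82 -0.04]
[ 1.03 -0.09 -1.02  1.24 -0.75 -2.18]
```

View pics/l.png

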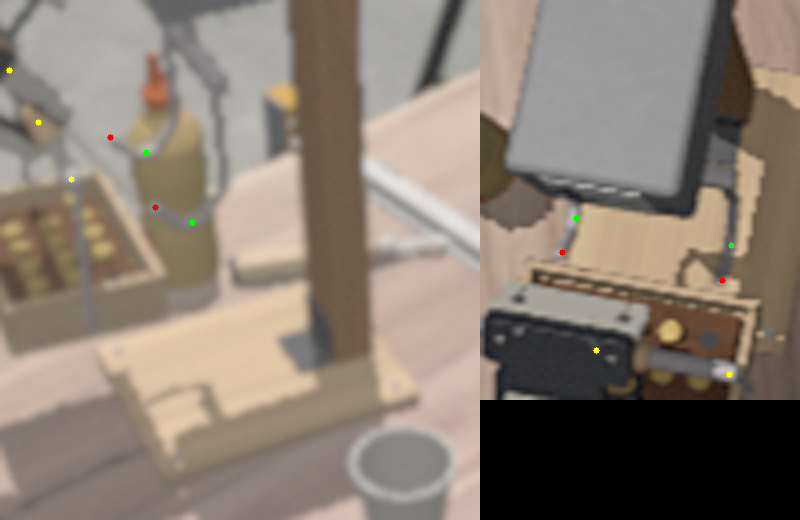

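The red dots sit on the scale's prong tips in both views, so the seat estimate is good to about 2 mm. Joint 3 is at its lower limit here, which leaves the bar 15 mm higher than asked. I refit the kinematics with the new poses and check reach at the seat.

```bash
cat > kin2.py <<'E'
from plan import *
from scipy.optimize import least_squares
D=[([1.5121,.3593,.0112,-.0003,-1.2241,-.2881],[.2293,.6344,.2507]),
([1.01947,-.5998,-.61988,.32668,-1.23567,-.6202],[.36892,.0489,.42958]),
([-.09977,-.09629,-.57023,-.16723,-.44799,.24554],[.53534,-.21808,.27823]),
([-.25,-.117,-.542,-.623,-.366,.763],[.5263,-.2189,.2738]),
([-.171,-.007,-.542,-.503,-.298,.625],[.56307,-.21675,.23442]),
([-.182,.09,-.49,-.611,-.264,.745],[.59585,-.21575,.20173]),
([-.141,.034,-.507,-.453,-.281,.558],[.59581,-.21568,.23974]),
([.66,-.5,-1.02,.83,-.62,-1.31],[.461,.0007,.3593]),
([1.11,-.2,-1.01,1.08,-.82,-2.03],[.46376,.21446,.31003]),
([1.03,-.09,-1.02,1.24,-.75,-2.18],[.4866,.2456,.2813])]
E=Ro.from_euler
def fk(q,P):
    a1,lat,h,L2,L3,a3,LT,c=P
    A=E('z',q[0]); F=A*E('y',q[1]-q[2]); W=F*E('x',-q[3])*E('y',-q[4]); T=W*E('x',-q[5])
    p=A.apply([a1+L2*np.sin(q[1]+c),-lat,h+L2*np.cos(q[1]+c)])+F.apply([L3,0,a3])+W.apply([LT,0,0]); return p,T
def fk2(q,P):  # elbow sense reversed
    a1,lat,h,L2,L3,a3,LT,c=P
    A=E('z',q[0]); F=A*E('y',q[1]-q[2]); W=F*E('x',-q[3])*E('y',-q[4]); T=W*E('x',-q[5])
    return p,T
C=fk(D[0][0],[0]*8)[1].inv()*Ro.from_quat([.98499,-.1726,-.00006,.00074])
def fit():
    best=None
    for x0 in([0,.19,.3,.4,.4,0,.25,0],[0,0,.4,.3,.3,.05,.2,.3],[.1,.1,.3,.4,.4,-.1,.25,-.3]):
        S_=least_squares(lambda P:np.concatenate([fk(q,P)[0]-p for q,p in D]),x0)
        if best is None or S_.cost<best.cost: best=S_
    return best
lo=np.array([-3.07,-1.43,-1.02,-3.03,-3.05,-3.03]);hi=np.array([3.07,2.12,1.25,1.67,0,3.03])
E
python3 - <<'E'
from kin2 import *
b=fit(); P=b.x; print(P.round(3)); print((b.fun.reshape(-1,3)*1000).round(1).tolist())
for n,(q,p) in enumerate(D[-3:]): print((fk(q,P)[1]*C).as_quat().round(3))
E
```

```text
[0.06  0.171 0.062 0.482 0.188 0.041 0.197 0.496]
[[-22.8, -31.5, -95.8], [-36.2, 51.8, -29.1], [-0.5, 7.1, 21.8], [-5.5, -47.9, 67.2], [9.1, -27.1, 52.2], [10.3, -39.5, 53.0], [0.3, -17.3, 36.2], [-33.8, 7.4, -20.6], [-17.4, 14.3, -39.8], [-1.0, -16.0, -45.1]]
[ 0.64  -0.681  0.254 -0.251]
[ 0.617 -0.697  0.276 -0.24 ]
[ 0.606 -0.702  0.287 -0.242]
```

```bash
cat >> kin2.py <<'E'
def fk(q,P):
    a1,lat,h,u,w,L3,a3,y4,z4,LT,z5=P[:11]
    A=E('z',q[0]); U=A*E('y',q[1]); F=A*E('y',q[1]-q[2]); V=F*E('x',-q[3]); W=V*E('y',-q[4]); T=W*E('x',-q[5])
    p=A.apply([a1,-lat,h])+U.apply([u,0,w])+F.apply([L3,0,a3])+V.apply([0,y4,z4])+W.apply([LT,0,z5]); return p,T
def fit():   # linear in P
    rows_=[];
    for q,p in D:
        f0=fk(q,np.zeros(11))[0]; rows_.append(np.stack([fk(q,e)[0]-f0 for e in np.eye(11)],1))
    M=np.vstack(rows_); y=np.concatenate([p for q,p in D]); lam=1e-3
    P=np.linalg.lstsq(np.vstack([M,lam*np.eye(11)]),np.concatenate([y,np.zeros(11)]),rcond=None)[0]
    return P,(M@P-y).reshape(-1,3)
E
python3 - <<'E'
from kin2 import *
P,r=fit(); print(P.round(3)); print((r*1000).round(1).tolist())
E
```

```text
[-0.004 -0.001  0.201 -0.     0.603  0.466 -0.    -0.193 -0.001  0.356
  0.001]
[[0.3, -0.1, -0.7], [0.9, -0.9, 0.7], [0.1, -0.1, 0.3], [0.1, 0.2, 0.3], [-0.3, -0.1, 0.1], [0.2, 0.3, 0.3], [-0.1, 0.3, -0.3], [-0.2, 0.4, -2.0], [0.2, 1.8, 1.3], [-0.5, -1.2, -0.1]]
```

The model now fits to about 1–2 mm. Next I check reach along the entry path.

```bash
cat >> kin2.py <<'E'
def ik(p,R,starts):
    f=lambda q:np.concatenate([(fk(q,P0)[0]-p)*5,((fk(q,P0)[1]*C).inv()*R).as_rotvec()])
    S_=[least_squares(f,np.clip(x,lo+.01,hi-.01),bounds=(lo,hi)) for x in starts]
    s=min(S_,key=lambda s:s.cost); return s.x.round(2),round(float(np.abs(s.fun).max()),4)
P0=fit()[0]
E
python3 - <<'E'
from kin2 import *
q0=[1.03,-.09,-1.02,1.24,-.75,-2.18]
st=[q0,[.5,0,-.5,0,-.6,0],[.2,.1,-.5,-1,-.6,1],[.8,.2,-.3,.8,-.6,-1]]
for x,z in((-80,45),(-60,30),(-30,25),(-12,22),(0,0),(0,-46)):
    for l in(30,35,40,45,50,55):
        R=ori(-8,l); q,e=ik(tcp9(S+ys.apply([x/1000,0,z/1000]),R),R,st); print(x,z,l,q,e if e>.002 else 'ok')
E
```

```text
-80 45 30 [ 1.05 -0.07 -0.83  0.75 -0.75 -1.73] ok
-80 45 35 [ 1.04 -0.09 -0.93  0.95 -0.71 -1.91] ok
-80 45 40 [ 1.01 -0.09 -1.01  1.16 -0.69 -2.09] ok
-80 45 45 [ 1.02 -0.07 -1.02  1.22 -0.74 -2.17] 0.0383
-80 45 50 [ 1.06 -0.05 -1.02  1.25 -0.81 -2.23] 0.0789
-80 45 55 [ 1.09 -0.01 -1.02  1.27 -0.88 -2.3 ] 0.1133
-60 30 30 [ 0.98 -0.03 -0.84  0.8  -0.68 -1.74] ok
-60 30 35 [ 0.96 -0.05 -0.94  1.03 -0.64 -1.94] ok
-60 30 40 [ 0.9  -0.05 -1.02  1.28 -0.62 -2.14] ok
-60 30 45 [ 0.93 -0.03 -1.02  1.31 -0.68 -2.2 ] 0.0452
-60 30 50 [ 0.96 -0.01 -1.02  1.34 -0.75 -2.26] 0.0847
-60 30 55 [ 0.05 -0.15 -0.91 -3.03 -0.12  2.92] 0.1655
-30 25 30 [ 0.91  0.01 -0.82  0.82 -0.63 -1.7 ] ok
-30 25 35 [ 0.87 -0.   -0.92  1.08 -0.58 -1.92] ok
-30 25 40 [ 0.79 -0.01 -1.    1.38 -0.55 -2.14] ok
-30 25 45 [ 0.78  0.   -1.02  1.49 -0.6  -2.25] 0.0313
-30 25 50 [ 0.81  0.02 -1.02  1.52 -0.67 -2.31] 0.0711
-30 25 55 [ 0.85  0.05 -1.02  1.54 -0.75 -2.38] 0.105
-12 22 30 [ 0.87  0.04 -0.8   0.84 -0.61 -1.68] ok
-12 22 35 [ 0.82  0.02 -0.91  1.12 -0.55 -1.91] ok
-12 22 40 [ 0.73  0.01 -0.99  1.44 -0.52 -2.15] ok
-12 22 45 [ 0.68  0.02 -1.02  1.64 -0.54 -2.31] 0.0184
-12 22 50 [ 0.7   0.04 -1.02  1.67 -0.62 -2.37] 0.0582
-12 22 55 [ 0.75  0.07 -1.02  1.67 -0.7  -2.42] 0.0942
0 0 30 [ 0.82  0.07 -0.83  0.92 -0.54 -1.74] ok
0 0 35 [ 0.74  0.06 -0.93  1.26 -0.48 -2.  ] ok
0 0 40 [ 0.62  0.05 -1.    1.63 -0.46 -2.26] ok
0 0 45 [ 0.65  0.06 -1.01  1.67 -0.54 -2.33] 0.0375
0 0 50 [ 0.7   0.08 -1.02  1.67 -0.63 -2.39] 0.0789
0 0 55 [ 0.02  0.01 -0.87 -3.03 -0.25  2.94] 0.1586
0 -46 30 [ 0.72  0.12 -0.93  1.2  -0.42 -1.95] ok
0 -46 35 [ 0.57  0.11 -1.    1.64 -0.39 -2.26] ok
0 -46 40 [ 0.61  0.12 -1.01  1.67 -0.46 -2.33] 0.0403
0 -46 45 [ 0.66  0.14 -1.01  1.67 -0.55 -2.38] 0.081
0 -46 50 [ 0.72  0.16 -1.02  1.67 -0.65 -2.45] 0.1264
0 -46 55 [ 0.09  0.07 -0.66 -2.6  -0.    2.46] 0.1688
```

```bash
python3 - <<'E'
from kin2 import *
st=[[.57,.11,-1,1.64,-.39,-2.26],[.72,.12,-.93,1.2,-.42,-1.95]]
def maxlean(x,y,z,yaw):
    a,b=20,60
    while b-a>.5:
        m=(a+b)/2; R=ori(yaw,m); q,e=ik(tcp9(S+ys.apply([x/1000,y/1000,z/1000]),R),R,st)
        if e<.003:a=m
        else:b=m
    return round(a,1)
for z in(0,-46):
    for y in(-20,0,20): print(z,y,[(yaw,maxlean(-5,y,z,yaw)) for yaw in(-16,-12,-8,-4,0)])
E
```

```text
0 -20 [(-16, 43.4), (-12, 40.9), (-8, 39.1), (-4, 37.5), (0, 36.2)]
0 0 [(-16, 46.6), (-12, 43.8), (-8, 40.9), (-4, 38.8), (0, 37.2)]
0 20 [(-16, 48.8), (-12, 44.7), (-8, 41.9), (-4, 39.4), (0, 37.8)]
-46 -20 [(-16, 38.1), (-12, 35.9), (-8, 34.4), (-4, 33.1), (0, 31.9)]
-46 0 [(-16, 40.9), (-12, 37.8), (-8, 35.6), (-4, 33.8), (0, 32.2)]
-46 20 [(-16, 42.5), (-12, 39.1), (-8, 36.6), (-4, 34.4), (0, 32.8)]
```

```bash
python3 - <<'E'
from plan import *
p,R=now(); G=p+.006*R.apply([0,0,1])
def show(fn,x0,y0,s,ox,p,R):
    G=p+.006*R.apply([0,0,1])
    for hy in(96.5,75):
        for z in(-47,-60,-75,-87,-100):
            print(fn,hy,z,[((proj(fn,G+R.apply(np.array([hx,hy,z])/1000))-[x0,y0])*s+[ox,0]).round().tolist() for hx in(39,-39)])
show('top4',180,180,4,480,p,R)
i=cv2.imread('pics/top4.png')[245:282,180:224]; g=cv2.cvtColor(i,cv2.COLOR_BGR2GRAY)
print('cols',list(range(180,224,2)))
for r in range(37): print(245+r,(g[r]//10).tolist())
E
```

```text
top4 96.5 -47 [[631.0, 549.0], [500.0, 525.0]]
top4 96.5 -60 [[625.0, 566.0], [493.0, 541.0]]
top4 96.5 -75 [[618.0, 586.0], [485.0, 561.0]]
top4 96.5 -87 [[613.0, 602.0], [478.0, 577.0]]
top4 96.5 -100 [[607.0, 620.0], [471.0, 594.0]]
top4 75 -47 [[632.0, 523.0], [500.0, 499.0]]
top4 75 -60 [[626.0, 540.0], [493.0, 515.0]]
top4 75 -75 [[620.0, 560.0], [485.0, 534.0]]
top4 75 -87 [[614.0, 576.0], [478.0, 550.0]]
top4 75 -100 [[608.0, 594.0], [470.0, 568.0]]
cols [180, 182, 184, 186, 188, 190, 192, 194, 196, 198, 200, 202, 204, 206, 208, 210, 212, 214, 216, 218, 220, 222]
245 [11, 11, 11, 12, 13, 13, 13, 12, 12, 13, 12, 11, 12, 12, 12, 10, 9, 9, 9, 10, 11, 11, 13, 15, 15, 15, 14, 14, 14, 13, 13, 13, 13, 13, 13, 13, 13, 13, 13, 13, 13, 14, 13, 13]
246 [11, 11, 11, 12, 13, 13, 13, 12, 12, 13, 13, 12, 12, 12, 13, 13, 13, 13, 13, 13, 11, 10, 11, 12, 13, 14, 14, 14, 14, 13, 13, 13, 14, 13, 13, 13, 13, 13, 13, 13, 14, 14, 13, 13]
247 [12, 11, 11, 12, 13, 13, 13, 12, 12, 13, 13, 13, 10, 5, 5, 7, 10, 12, 13, 13, 13, 13, 13, 13, 10, 7, 8, 9, 11, 11, 13, 13, 13, 13, 13, 13, 13, 13, 13, 13, 14, 
[... 4394 characters left out ...]
 1, 1, 1, 1, 1, 1, 1, 1, 1, 1, 1, 1, 1, 1, 1, 1, 1, 1, 1, 1, 1, 0, 1, 2, 3, 3, 3, 3, 3, 1, 0, 0, 1, 1, 1]
278 [11, 12, 11, 7, 1, 1, 5, 9, 8, 5, 3, 2, 2, 1, 1, 1, 1, 1, 1, 1, 1, 1, 1, 1, 1, 1, 1, 1, 1, 1, 1, 0, 1, 1, 2, 2, 2, 1, 0, 0, 1, 1, 1, 1]
279 [11, 12, 11, 7, 1, 2, 8, 12, 12, 12, 11, 12, 11, 8, 5, 4, 3, 2, 2, 1, 1, 1, 1, 1, 1, 1, 1, 1, 1, 1, 1, 0, 0, 0, 0, 0, 1, 1, 1, 0, 0, 1, 1, 1]
280 [11, 12, 11, 6, 1, 5, 10, 12, 12, 12, 12, 12, 12, 12, 11, 12, 12, 11, 9, 7, 4, 3, 2, 2, 1, 1, 1, 1, 1, 1, 1, 0, 0, 0, 0, 0, 1, 1, 1, 0, 0, 1, 2, 2]
281 [11, 12, 10, 6, 1, 7, 12, 12, 12, 11, 12, 12, 12, 12, 12, 12, 12, 12, 12, 12, 11, 12, 10, 9, 8, 5, 4, 3, 2, 2, 0, 0, 0, 0, 0, 1, 1, 1, 1, 0, 1, 3, 4, 4]
```

```bash
python3 - <<'E'
from plan import *
p,R=now(); G=p+.006*R.apply([0,0,1])
for hy in(-96.5,-85,-70):
    for z in(-47,-60,-75,-87,-100):
        print(hy,z,[proj('top4',G+R.apply(np.array([hx,hy,z])/1000)).round(1).tolist() for hx in(-39,39)],[proj('side1',np.array([.53534,-.21808,.27823])+ori(1.3,38).apply(np.array([hx,hy,z+6])/1000)).round(1).tolist() for hx in(-39,39)])
# side1 gripper region ascii
i=cv2.imread('pics/side1.png')[180:245,275:330]; g=cv2.cvtColor(i,cv2.COLOR_BGR2GRAY)
for r in range(0,65,1): print(180+r,''.join('%X'%(v//16) for v in g[r]))
E
```

```text
-96.5 -47 [[185.3, 246.9], [221.7, 253.5]] [[302.0, 195.6], [328.6, 216.1]]
-96.5 -60 [[183.4, 250.7], [220.2, 257.4]] [[298.8, 192.8], [325.6, 213.3]]
-96.5 -75 [[181.0, 255.2], [218.4, 262.0]] [[295.1, 189.4], [322.0, 210.0]]
-96.5 -87 [[179.1, 259.0], [216.9, 265.8]] [[292.0, 186.7], [319.0, 207.3]]
-96.5 -100 [[177.0, 263.1], [215.3, 270.1]] [[288.6, 183.6], [315.7, 204.3]]
-85 -47 [[185.3, 251.1], [221.4, 257.7]] [[298.2, 200.2], [324.6, 221.0]]
-85 -60 [[183.4, 255.0], [219.9, 261.6]] [[295.0, 197.4], [321.5, 218.3]]
-85 -75 [[181.1, 259.5], [218.1, 266.3]] [[291.2, 194.1], [317.8, 215.1]]
-85 -87 [[179.2, 263.3], [216.7, 270.1]] [[288.1, 191.4], [314.8, 212.5]]
-85 -100 [[177.1, 267.4], [215.0, 274.4]] [[284.6, 188.4], [311.5, 209.5]]
-70 -47 [[185.3, 256.6], [221.1, 263.1]] [[293.3, 206.2], [319.3, 227.4]]
-70 -60 [[183.3, 260.5], [219.6, 267.1]] [[290.0, 203.5], [316.2, 224.8]]
-70 -75 [[181.1, 265.1], [217.8, 271.8]] [[286.1, 200.3], [312.4, 221.7]]
-70 -87 [[179.2, 268.8], [216.3, 275.6]] [[283.0, 197.7], [309.3, 219.1]]
-70 -100 [[177.1, 273.0], [214.7, 279.9]] [[279.4, 1
[... 3222 characters left out ...]
8998753344689AA975333455566799AAAAAAAAAA
234 6555555544556789998743334579ABB97533445567789AAAAAAABBB
235 6555554445567899998643333468ABAA8532345667899AAAAABBBBB
236 555554444567899999864332345799987532234578899AAAAABBBA9
237 55555444567899999875433223457776543223457899AAAAABBAA98
238 5555444567899A99886543222234566653222345789AABBBBAA9889
239 555544567899AA9987654322123455665322344578AABBBAA98899A
240 55444456889AA99877654322113455665433445679ABBBA98889AAA
241 5444445789AAA9887665432211244566544455668ABBA988899AAAB
242 5443335789AA99876665433211244555555556789AAA98899AAAAAA
243 443333579AAA987667765443222345555556789AAA98899AABBAAAA
244 443334579AA987667888755432344555555689AA98899AABBBAAAAA
```

Reach limits the hand to about 35° of lean at the final depth, where the spring has given about 46 mm. The body has to stay clear of the crosshead there. I'll search hand orientations, including a sideways tilt, with reach and clearance together.

```bash
cat > opt.py <<'E'
from kin2 import *
def pose(yaw,th,ph):
    # closing dir stays perpendicular to the bar; ph: tilt about the closing line (tool y)
    return ori(yaw,th)*Ro.from_euler('y',ph,degrees=True)
def gridbox(x,y,z,n=5): 
    return np.stack(np.meshgrid(np.linspace(*x,4),np.linspace(*y,13),np.linspace(*z,n),indexing='ij'),-1).reshape(-1,3)
CH=gridbox((21,35),(-58,58),(85,99)); HO=gridbox((-5,142),(-45,45),(135,225),9)
ST=np.vstack([gridbox((22,30),(a,b),(-10,85),9) for a,b in((46,54),(-54,-46))])
def clear(R,bar,d,e,yh):  # bar (mm, seat frame unloaded), hook travel d; hand centre at bar + yh along y
    g=np.array(bar)+[0,yh,0]; Rs=ys.inv()*R
    res=[]
    for pts,s in((CH,d),(HO,0),(ST,d)):
        q=Rs.inv().apply(pts-[0,0,s]-g)+[0,0,e]   # tool frame about grasp point
        m=1e9
        for lo_,hi_ in(([-39,-96.5,-95],[39,96.5,-47]),([-39,-45,-240],[39,45,-95]),([-10,-30,-47],[10,30,19])):
            m=min(m,(np.maximum(np.array(lo_)-q,q-np.array(hi_)).max(1)).min())
        res.append(m)
    return np.round(res,1)
st=[[.57,.11,-1,1.64,-.39,-2.26],[.72,.12,-.93,1.2,-.42,-1.95],[.5,.1,-.8,.5,-.5,-1],[.3,.1,-.7,-.5,-.4,.5]]
def reach(R,bar,e,yh,st=st):
    g=S+ys.apply((np.array(bar)+[0,yh,0])/1000); return ik(g-(.006+e/1000)*R.apply([0,0,1]),R,st)
E
timeout 500 python3 - <<'E'
from opt import *
out=[]
for yaw in(-8,-11):
  for yh in(0,12):
    for th in range(32,53,4):
      for ph in range(-40,41,10):
        R=pose(yaw,th,ph); c=clear(R,[-5,5,-46],46,13,yh)
        q,e=reach(R,[-5,5,-46],13,yh,st[1:])
        if e<.003: out.append((c.min(),yaw,yh,th,ph,c.tolist(),q.tolist()))
out.sort(key=lambda o:-o[0])
for o in out[:14]: print(*o)
E
```

```text
11.1 -11 12 52 10 [11.1, 45.2, 19.4] [0.84, 0.26, -1.02, 1.65, -0.86, -2.64]
8.0 -8 12 52 20 [8.0, 46.1, 16.6] [0.98, 0.34, -0.94, 1.38, -0.98, -2.52]
6.7 -8 12 48 10 [6.7, 38.0, 17.3] [0.8, 0.22, -1.02, 1.66, -0.77, -2.54]
5.9 -11 12 52 20 [5.9, 45.2, 16.2] [1.01, 0.36, -0.9, 1.29, -1.01, -2.5]
4.8 -11 12 48 10 [4.8, 37.0, 15.6] [0.85, 0.24, -0.99, 1.55, -0.8, -2.53]
4.5 -8 12 52 30 [4.5, 46.1, 14.6] [1.07, 0.44, -0.79, 1.12, -1.13, -2.41]
4.4 -11 0 48 10 [4.4, 36.6, 13.1] [0.83, 0.23, -1.01, 1.58, -0.8, -2.54]
3.9 -8 0 52 20 [3.9, 46.1, 14.1] [0.96, 0.32, -0.96, 1.4, -0.97, -2.53]
3.7 -8 0 52 -20 [3.7, 46.1, 10.6] [0.29, 0.07, -0.55, -1.85, -0.0, 1.59]
2.6 -8 12 52 40 [2.6, 46.1, 12.4] [1.11, 0.55, -0.64, 0.94, -1.28, -2.33]
2.3 -11 12 52 30 [2.3, 45.2, 12.6] [1.08, 0.46, -0.75, 1.06, -1.16, -2.4]
1.9 -8 12 48 20 [1.9, 38.0, 12.8] [0.99, 0.32, -0.9, 1.29, -0.94, -2.4]
1.3 -11 0 52 20 [1.3, 44.8, 11.7] [0.99, 0.34, -0.92, 1.32, -1.0, -2.51]
0.5 -8 12 44 10 [0.5, 29.2, 11.8] [0.82, 0.21, -0.98, 1.52, -0.72, -2.41]
```

```bash
cat > path.py <<'E'
from opt import *
RS=np.array([.607,-.216,.19]); yr=Ro.from_euler('z',1.3,degrees=True)
def hand(frame,bar,th,ph,e,yh):
    o,y,yaw=(RS,yr,1.3) if frame=='r' else (S,ys,-8)
    R=pose(yaw,th,ph); return o+y.apply((np.array(bar)+[0,yh,0])/1000)-(.006+e/1000)*R.apply([0,0,1]),R
WP=[('r',(0,0,0)),('r',(0,0,40)),('r',(-60,0,60)),('r',(-80,100,110)),('s',(-80,-120,90)),('s',(-75,3,40)),('s',(-40,3,26)),('s',(-24,3,24)),('s',(-10,3,22)),('s',(-5,3,0)),('s',(-5,3,-25)),('s',(-5,3,-46)),('s',(-5,3,-52))]
def chain(th,ph,e,yh,q0):
    q=q0; L=[]
    for f,b in WP:
        p,R=hand(f,b,th,ph,e,yh); q,er=ik(p,R,[q]); L.append((f,b,q,er))
    return L
E
timeout 560 python3 - <<'E'
from path import *
for th in(46,50,54):
    for ph in(10,20,30):
        best=None
        for q0 in([-.1,.05,-.5,-.5,-.4,.5],[.3,.1,-.6,.8,-.5,-1],[.1,.1,-.5,.2,-.5,0]):
            L=chain(th,ph,13,12,q0); m=max(l[3] for l in L)
            if best is None or m<best[0]: best=(m,L)
        cl=[clear(pose(-8,th,ph),l[1],max(0,-l[1][2]),13,12).min() for l in best[1] if l[0]=='s']
        print(th,ph,best[0],[round(l[3],3) for l in best[1]],'clear',cl,'q5max',max(l[2][4] for l in best[1]), 'rackq',best[1][0][2].tolist(),'end',best[1][-1][2].tolist())
E
```

```text
46 10 0.1379 [0.104, 0.138, 0.093, 0.097, 0.021, 0.0, 0.0, 0.0, 0.0, 0.0, 0.0, 0.0, 0.0] clear [np.float64(31.6), np.float64(31.7), np.float64(6.2), np.float64(-3.5), np.float64(-11.7), np.float64(0.6), np.float64(3.2), np.float64(3.2), np.float64(3.2)] q5max -0.0 rackq [-0.07, 0.07, -0.63, -0.53, -0.0, 0.6] end [0.79, 0.22, -1.01, 1.63, -0.74, -2.5]
46 20 0.2676 [0.268, 0.211, 0.176, 0.138, 0.0, 0.0, 0.0, 0.0, 0.0, 0.0, 0.0, 0.0, 0.0] clear [np.float64(27.8), np.float64(28.6), np.float64(6.2), np.float64(-3.5), np.float64(-11.7), np.float64(-1.8), np.float64(-1.8), np.float64(-1.8), np.float64(-1.8)] q5max -0.09 rackq [-0.24, 0.04, -0.97, 1.67, -0.19, -1.53] end [0.98, 0.32, -0.89, 1.26, -0.92, -2.36]
46 30 0.2508 [0.251, 0.201, 0.204, 0.135, 0.0, 0.0, 0.0, 0.0, 0.0, 0.0, 0.0, 0.0, 0.0] clear [np.float64(20.3), np.float64(28.6), np.float64(6.2), np.float64(-3.5), np.float64(-11.7), np.float64(-4.9), np.float64(-4.9), np.float64(-4.9), np.float64(-4.9)] q5max -0.47 rackq [-0.06, 0.1, -0.98, 1.67, -0.52, -1.76] end [1.06, 0.43, -0.75, 1.03, -1.09, -2.26]
50 10 0.1451 [0.064, 0.094, 0.
[... 1409 characters left out ...]
97 [0.39, 0.333, 0.296, 0.252, 0.026, 0.0, 0.0, 0.0, 0.0, 0.0, 0.0, 0.0, 0.0] clear [np.float64(34.7), np.float64(39.7), np.float64(16.1), np.float64(4.5), np.float64(-2.1), np.float64(10.4), np.float64(10.4), np.float64(10.4), np.float64(10.4)] q5max -0.05 rackq [-0.24, 0.03, -0.97, 1.67, -0.18, -1.58] end [0.97, 0.35, -0.96, 1.44, -1.0, -2.59]
54 30 0.3473 [0.347, 0.303, 0.292, 0.233, 0.0, 0.0, 0.0, 0.0, 0.0, 0.0, 0.0, 0.0, 0.0] clear [np.float64(29.5), np.float64(39.7), np.float64(14.0), np.float64(4.5), np.float64(-2.1), np.float64(6.3), np.float64(6.3), np.float64(6.3), np.float64(6.3)] q5max -0.42 rackq [-0.02, 0.1, -0.99, 1.67, -0.58, -1.87] end [1.07, 0.45, -0.82, 1.16, -1.14, -2.48]
```

```bash
timeout 570 python3 - <<'E'
from path import *
import itertools
starts=[[.1,.05,-.6,.5,-.4,-.3],[.3,.1,-.7,1.3,-.4,-1.2],[-.1,.05,-.5,-.5,-.4,.5]]
for th in(36,40,44,48):
    row=[]
    for ph in(0,5,10,15):
        a=[]
        for f,b in(('r',(0,0,0)),('r',(0,0,40)),('s',(-8,3,-10)),('s',(-6,3,-48))):
            p,R=hand(f,b,th,ph,14,10); q,e=ik(p,R,starts if f=='r' else st[:2]); a.append((e,float(q[3])))
        row.append((ph,a,clear(R,(-6,3,-48),48,14,10)[0]))
    print(th); [print('   ',*r) for r in row]
E
```

```text
36
    0 [(0.0, -0.16), (0.0, -0.12), (0.0, 1.34), (0.0, 1.64)] -3.2
    5 [(0.0177, 0.64), (0.0, 0.41), (0.0, 1.17), (0.0, 1.37)] -6.1
    10 [(0.0668, 1.14), (0.0229, 1.33), (0.0, 1.06), (0.0, 1.2)] -8.4
    15 [(0.1034, 1.67), (0.047, 1.67), (0.0, 0.97), (0.0, 1.07)] -12.2
40
    0 [(0.0, -0.27), (0.0, -0.19), (0.0, 1.62), (0.03, 1.67)] 2.5
    5 [(0.0472, 0.29), (0.0165, 0.65), (0.0, 1.38), (0.0, 1.6)] -0.3
    10 [(0.1114, 0.56), (0.0644, 1.08), (0.0, 1.22), (0.0, 1.37)] -4.4
    15 [(0.1644, 1.67), (0.1078, 1.67), (0.0, 1.1), (0.0, 1.21)] -7.1
44
    0 [(0.0, -0.47), (0.0, -0.31), (0.0258, 1.67), (0.0638, 1.67)] 8.5
    5 [(0.0529, -0.09), (0.0456, 0.29), (0.0, 1.57), (0.0203, 1.67)] 4.8
    10 [(0.1325, -0.21), (0.1102, 0.56), (0.0, 1.37), (0.0, 1.53)] 1.5
    15 [(0.1657, -2.32), (0.1689, 1.67), (0.0, 1.22), (0.0, 1.34)] -1.3
48
    0 [(0.0, -0.76), (0.0, -0.54), (0.0579, 1.67), (0.0985, 1.67)] 14.8
    5 [(0.0301, -0.43), (0.0497, -0.12), (0.0162, 1.66), (0.0517, 1.67)] 11.1
    10 [(0.0723, -0.74), (0.1255, -0.27), (0.0, 1.52), (0.0049, 1.65)] 7.7
    15 [(0.1275, -1.52), (0.1865, -1.44), (0.0, 1.34), (0.0, 1.46)] 4.7
```

```bash
timeout 570 python3 - <<'E'
from path import *
o=ys.inv()
for yaw in(-10,-12.5):
  for th in(42,44,46,48):
    for ph in range(2,11,2):
        R=pose(yaw,th,ph); ok=[]
        for b in((-60,6,20),(-15,6,-5),(-6,6,-20),(-6,6,-48)):
            q,e=reach(R,b,9,0,st[:2]); ok.append(round(e,3))
        if ok[-1]<.01: print(yaw,th,ph,ok,q.tolist(),'final',clear(R,(-6,6,-48),48,9,0),'entry z=-5 hook23',clear(R,(-15,6,-5),24,9,0),clear(R,(-24,6,0),20,9,0)); break
E
```

```text
-10 42 4 [0.0, 0.0, 0.0, 0.009] [0.69, 0.16, -1.02, 1.67, -0.59, -2.45] final [-2.5 27.7  7.1] entry z=-5 hook23 [15.8  3.6 27.2] [22.5  6.9 31.4]
-10 44 6 [0.0, 0.0, 0.0, 0.005] [0.72, 0.18, -1.02, 1.67, -0.66, -2.49] final [-1.6 30.6  8.2] entry z=-5 hook23 [16.8  7.  28. ] [23.7 10.  31.5]
-10 46 8 [0.0, 0.0, 0.0, 0.003] [0.76, 0.21, -1.02, 1.66, -0.72, -2.52] final [ 0.  34.9  9.5] entry z=-5 hook23 [17.9 10.2 28.9] [24.9 12.9 31.7]
-10 48 10 [0.0, 0.0, 0.0, 0.0] [0.8, 0.23, -1.02, 1.64, -0.78, -2.55] final [ 1.9 39.3 10.7] entry z=-5 hook23 [19.  13.3 29.8] [26.2 15.6 31.9]
-12.5 42 4 [0.0, 0.0, 0.0, 0.0] [0.72, 0.17, -1.01, 1.62, -0.62, -2.46] final [-3.6 28.4  5.9] entry z=-5 hook23 [14.1  2.3 25.6] [20.8  5.6 32.3]
-12.5 44 4 [0.0, 0.0, 0.0, 0.007] [0.72, 0.18, -1.02, 1.67, -0.65, -2.51] final [-0.6 30.   8.2] entry z=-5 hook23 [16.8  5.7 28. ] [23.7  8.7 33.4]
-12.5 46 6 [0.0, 0.0, 0.0, 0.003] [0.76, 0.2, -1.02, 1.66, -0.71, -2.55] final [-0.1 33.7  9.3] entry z=-5 hook23 [17.8  9.  28.8] [24.8 11.6 33.4]
-12.5 48 8 [0.0, 0.0, 0.0, 0.0] [0.79, 0.23, -1.02, 1.64, -0.77, -2.58] final [ 1.6 38.1 10.5] entry z=-5 hook23 [18.8 12.2 29.6] [26.  14.5 32.6]
```

No regrasp is needed. I can take the scale with the hand at about 47° lean, 6° sideways and a 3° yaw, which puts about 6° of tilt on the carrier. Once it hangs in the hooks, easing the grip lets it settle level. The bar can press the prong tips down to enter clear of the housing. First, the front position.

```bash
cat > go.py <<'E'
from path import *
def plan(wps,e=9):
    p,R=now(); L=[]; q=robot.state()['q']; print('q',q.round(2),'p',p.round(4))
    for bar,yaw,th,ph,n in wps:
        Rt=pose(yaw,th,ph); g=S+ys.apply(np.array(bar)/1000)-(.006+e/1000)*Rt.apply([0,0,1])
        q,er=ik(g,Rt,[q]); print('ik',bar,q,er,'clear',clear(Rt,bar,max(0,18-bar[2]) if bar[0]<-12 else max(0,-bar[2]),e,0)); L.append((g,Rt,n))
    rows(p,R,L)
def where(e=9):
    p,R=now(); b=p+R.apply([0,0,.006+e/1000]); z=R.apply([0,0,1])
    print('bar',(ys.inv().apply(b-S)*1000).round(1),'tilt vs level grasp',(pose(-11,47,6).inv()*R).as_rotvec(degrees=True).round(1))
E
python3 - <<'E'
from go import *
plan([((-50,5,34),-11,47,6,6),((-26,5,23),-11,47,6,6)])
E
```

```text
q [ 1.03 -0.09 -1.02  1.24 -0.75 -2.18] p [0.4868 0.2463 0.2808]
ik (-50, 5, 34) [ 1.    0.04 -1.    1.31 -0.83 -2.32] 0.0 clear [53.8 14.2 37.9]
ik (-26, 5, 23) [ 0.9   0.08 -0.99  1.41 -0.78 -2.34] 0.0 clear [30.8 -1.7 33.9]
-> [0.516 0.24  0.254] n 6
   [0.3, -0.5, 6.6] [0.48, 1.22, 0.39]
   [0.2, -0.4, 6.6] [0.48, 1.22, 0.39]
   [0.1, -0.4, 6.6] [0.48, 1.22, 0.39]
   [-0.1, -0.3, 6.6] [0.48, 1.22, 0.39]
   [-0.2, -0.3, 6.6] [0.48, 1.22, 0.39]
   [-0.4, -0.2, 6.6] [0.48, 1.22, 0.39]
-> [0.54  0.236 0.243] n 6
   [-0.6, -1.4, 4.1] [-0.0, -0.0, -0.0]
   [-0.6, -1.4, 4.1] [-0.0, -0.0, -0.0]
   [-0.6, -1.4, 4.1] [-0.0, -0.0, -0.0]
   [-0.6, -1.4, 4.1] [-0.0, -0.0, -0.0]
   [-0.6, -1.4, 4.1] [-0.0, -0.0, -0.0]
   [-0.6, -1.4, 4.1] [-0.0, -0.0, -0.0]
```

```bash
python3 - <<'E'
from go import *
plan([((-50,5,30),-11,50,6,6),((-25,5,22),-11,50,6,4),((-18,5,10),-11,50,6,4),((-8,5,-4),-11,49,6,4),((-6,5,-25),-11,48,7,4),((-6,5,-48),-11.5,48,8,6)])
E
```

```text
q [ 1.03 -0.09 -1.02  1.24 -0.75 -2.18] p [0.4868 0.2463 0.2808]
ik (-50, 5, 30) [ 0.99  0.06 -1.02  1.38 -0.86 -2.4 ] 0.0101 clear [55.9 17.1 38.8]
ik (-25, 5, 22) [ 0.88  0.09 -1.02  1.51 -0.8  -2.44] 0.0025 clear [33.9  1.6 34.1]
ik (-18, 5, 10) [ 0.85  0.11 -1.02  1.55 -0.79 -2.46] 0.0075 clear [26.   6.3 32.9]
ik (-8, 5, -4) [ 0.79  0.14 -1.02  1.62 -0.75 -2.49] 0.0036 clear [ 6.8  9.  15.8]
ik (-6, 5, -25) [ 0.78  0.17 -1.02  1.64 -0.75 -2.52] 0.003 clear [ 3.  21.7 12.1]
ik (-6, 5, -48) [ 0.79  0.22 -1.02  1.65 -0.76 -2.56] 0.0078 clear [ 2.  38.5 11. ]
-> [0.515 0.24  0.25 ] n 6
   [0.3, 0.1, 7.1] [0.98, 1.23, 0.41]
   [0.2, 0.2, 7.1] [0.98, 1.23, 0.41]
   [0.0, 0.4, 7.1] [0.98, 1.23, 0.41]
   [-0.1, 0.5, 7.1] [0.98, 1.23, 0.41]
   [-0.3, 0.6, 7.1] [0.98, 1.23, 0.41]
   [-0.4, 0.7, 7.1] [0.98, 1.23, 0.41]
-> [0.54  0.236 0.242] n 4
   [-1.0, -2.5, 6.0] [0.0, -0.0, -0.0]
   [-1.0, -2.5, 6.0] [0.0, -0.0, -0.0]
   [-1.0, -2.5, 6.0] [0.0, -0.0, -0.0]
   [-1.0, -2.5, 6.0] [0.0, -0.0, -0.0]
-> [0.547 0.235 0.23 ] n 4
   [-0.4, 1.2, 3.2] [0.0, -0.0, -0.0]
   [-0.4, 1.2, 3.2] [0.0, -0.0, -0.0]
   [-0.4, 1.2, 3.2] [0.0, -0.0, -0.0]
   [-0.4, 1.2, 3.2] [0.0, -0.0, -0.0]
-> [0.557 0.234 0.216] n 4
   [-0.6, 1.0, 4.1] [-0.25, -0.0, -0.03]
   [-0.6, 1.0, 4.1] [-0.25, -0.0, -0.03]
   [-0.6, 1.0, 4.1] [-0.25, -0.0, -0.03]
   [-0.6, 1.0, 4.1] [-0.25, -0.0, -0.03]
-> [0.559 0.234 0.195] n 4
   [-0.5, 3.6, 3.8] [-0.25, 0.25, -0.03]
   [-0.5, 3.6, 3.8] [-0.25, 0.25, -0.03]
   [-0.5, 3.5, 3.8] [-0.25, 0.25, -0.03]
   [-0.5, 3.5, 3.8] [-0.25, 0.25, -0.03]
-> [0.559 0.234 0.172] n 6
   [-0.4, 2.8, 2.5] [-0.01, 0.23, 0.06]
   [-0.4, 2.8, 2.5] [-0.01, 0.23, 0.06]
   [-0.4, 2.8, 2.5] [-0.01, 0.23, 0.06]
   [-0.4, 2.8, 2.5] [-0.01, 0.23, 0.06]
   [-0.4, 2.8, 2.5] [-0.01, 0.23, 0.06]
   [-0.4, 2.8, 2.5] [-0.01, 0.23, 0.06]
```

Request:
move_arm:
  series:
    - {"slide":[0.3,0,7],"rotation":[0.8,1.4,0.4],"grip":-1}
    - {"slide":[0.2,0,7],"rotation":[0.8,1.4,0.4],"grip":-1}
    - {"slide":[0,0,7],"rotation":[0.8,1.4,0.4],"grip":-1}
    - {"slide":[0,0.3,7],"rotation":[0.8,1.4,0.4],"grip":-1}
    - {"slide":[0,0.3,7],"rotation":[0.8,1.4,0.4],"grip":-1}
    - {"slide":[0,0.3,7],"rotation":[0.8,1.4,0.4],"grip":-1}
    - {"slide":[0,0,0],"rotation":[0,0,0],"grip":-1}

```text
clock: 12.92
eef_pos: [0.5158, 0.2389, 0.2506]
tool_rot: [-0.559, 0.717, -0.355, 0.219]
wrist_force: [0.1, -0.2, -7.2]
grip_width: 0.0168
gripper_force: 55.0
```

```bash
python3 - <<'E'
from go import *
where(); print(robot.state()['wrist_force'].round(2))
plan([((-25,5,23),-11,49,7,4),((-18,5,10),-11,49,7,4),((-8,5,-4),-11,49,7,4)])
E
```

```text
bar [-49.6   4.1  30.8] tilt vs level grasp [1.9 1.1 0.1]
[ 0.13 -0.17 -7.16]
q [ 1.    0.06 -1.01  1.35 -0.86 -2.37] p [0.5158 0.2389 0.2506]
ik (-25, 5, 23) [ 0.91  0.09 -1.    1.44 -0.82 -2.39] 0.0 clear [32.1 -0.2 33.4]
ik (-18, 5, 10) [ 0.86  0.12 -1.01  1.51 -0.79 -2.44] 0.0 clear [23.7  5.  32.7]
ik (-8, 5, -4) [ 0.81  0.14 -1.02  1.59 -0.77 -2.48] 0.0 clear [ 6.1  9.  15. ]
-> [0.54  0.236 0.243] n 4
   [-1.3, -2.6, 5.8] [0.03, -0.03, 0.03]
   [-1.3, -2.5, 5.8] [0.03, -0.03, 0.03]
   [-1.3, -2.5, 5.8] [0.03, -0.03, 0.03]
   [-1.3, -2.5, 5.8] [0.03, -0.03, 0.03]
-> [0.547 0.235 0.23 ] n 4
   [-0.5, 1.3, 3.4] [-0.0, -0.0, 0.0]
   [-0.5, 1.3, 3.4] [-0.0, -0.0, 0.0]
   [-0.5, 1.3, 3.4] [-0.0, -0.0, 0.0]
   [-0.5, 1.3, 3.4] [-0.0, -0.0, 0.0]
-> [0.557 0.234 0.216] n 4
   [-0.6, 1.0, 4.1] [-0.0, -0.0, 0.0]
   [-0.6, 1.0, 4.1] [-0.0, -0.0, 0.0]
   [-0.6, 1.0, 4.1] [-0.0, -0.0, 0.0]
   [-0.6, 1.0, 4.1] [-0.0, -0.0, 0.0]
```

Request:
move_arm:
  series:
    - {"slide":[-1.3,-2.5,6],"rotation":[0,0,0],"grip":-1}
    - {"slide":[-1.3,-2.5,6],"rotation":[0,0,0],"grip":-1}
    - {"slide":[-1.3,-2.5,6],"rotation":[0,0,0],"grip":-1}
    - {"slide":[-1.3,-2.5,6],"rotation":[0,0,0],"grip":-1}
    - {"slide":[0,0,0],"rotation":[0,0,0],"grip":-1}

```text
clock: 13.55
eef_pos: [0.541, 0.2357, 0.2427]
tool_rot: [-0.558, 0.717, -0.355, 0.219]
wrist_force: [1.3, 0.8, -6.8]
grip_width: 0.0162
gripper_force: 55.0
```

```bash
python3 - <<'E'
from go import *
where(); force(6); print(robot.state()['moment'].round(2))
plan([((-18,5,8),-11,49,7,5),((-8,5,-6),-11,49,7,5)])
E
```

```text
bar [-24.2   4.4  22.9] tilt vs level grasp [1.9 1.1 0.2]
F [-0.14  0.4  -7.04] sd [0.35 0.66 0.53] clock 13.85
[ 1.67  4.13 -0.04]
q [ 0.91  0.09 -1.    1.44 -0.82 -2.39] p [0.5404 0.2363 0.243 ]
ik (-18, 5, 8) [ 0.86  0.12 -1.01  1.52 -0.79 -2.44] 0.0 clear [23.7  6.5 32.7]
ik (-8, 5, -6) [ 0.81  0.15 -1.02  1.6  -0.77 -2.49] 0.0 clear [ 6.1 10.5 15. ]
-> [0.547 0.235 0.228] n 5
   [-0.4, 1.4, 3.0] [0.02, -0.01, 0.01]
   [-0.4, 1.4, 3.0] [0.02, -0.01, 0.01]
   [-0.4, 1.4, 3.0] [0.02, -0.01, 0.01]
   [-0.4, 1.4, 3.0] [0.02, -0.01, 0.01]
   [-0.4, 1.4, 3.0] [0.02, -0.01, 0.01]
-> [0.557 0.234 0.214] n 5
   [-0.5, 0.8, 3.3] [0.0, -0.0, -0.0]
   [-0.5, 0.8, 3.3] [0.0, -0.0, -0.0]
   [-0.5, 0.8, 3.3] [0.0, -0.0, -0.0]
   [-0.5, 0.8, 3.3] [0.0, -0.0, -0.0]
   [-0.5, 0.8, 3.3] [0.0, -0.0, -0.0]
```

Request:
move_arm:
  series:
    - {"slide":[-0.4,1.4,3],"rotation":[0,0,0],"grip":-1}
    - {"slide":[-0.4,1.4,3],"rotation":[0,0,0],"grip":-1}
    - {"slide":[-0.4,1.4,3],"rotation":[0,0,0],"grip":-1}
    - {"slide":[-0.4,1.4,3],"rotation":[0,0,0],"grip":-1}
    - {"slide":[-0.4,1.4,3],"rotation":[0,0,0],"grip":-1}

```text
clock: 14.48
eef_pos: [0.5475, 0.2349, 0.2277]
tool_rot: [-0.558, 0.717, -0.355, 0.219]
wrist_force: [0.3, -0.7, -5.3]
grip_width: 0.0166
gripper_force: 55.0
```

```bash
python3 - <<'E'
from go import *
where(); force(6); print(robot.state()['moment'].round(2))
E
```

```text
bar [-17.6   4.6   7.9] tilt vs level grasp [1.9 1.1 0.2]
F [ 0.4   0.63 -5.97] sd [0.27 0.45 0.61] clock 14.775
[1.62 3.8  0.16]
```

Request:
move_arm:
  series:
    - {"slide":[-0.5,0.8,3.3],"rotation":[0,0,0],"grip":-1}
    - {"slide":[-0.5,0.8,3.3],"rotation":[0,0,0],"grip":-1}
    - {"slide":[-0.5,0.8,3.3],"rotation":[0,0,0],"grip":-1}
    - {"slide":[-0.5,0.8,3.3],"rotation":[0,0,0],"grip":-1}
    - {"slide":[-0.5,0.8,3.3],"rotation":[0,0,0],"grip":-1}
    - {"slide":[0,0,0],"rotation":[0,0,0],"grip":-1}

```text
clock: 15.52
eef_pos: [0.5574, 0.2335, 0.2136]
tool_rot: [-0.558, 0.717, -0.355, 0.219]
wrist_force: [2.6, 0.1, -4.2]
grip_width: 0.017
gripper_force: 55.0
```

```bash
python3 - <<'E'
from go import *
where(); force(8); print(robot.state()['moment'].round(2))
plan([((-6,5,-20),-11,48.5,7,4),((-6,5,-35),-11.5,48,8,4)])
E
```

```text
bar [-7.6  4.6 -6.2] tilt vs level grasp [1.9 1.1 0.2]
F [ 2.26 -0.08 -4.47] sd [0.55 0.47 0.57] clock 15.925
[1.31 2.95 0.29]
q [ 0.81  0.15 -1.02  1.6  -0.77 -2.48] p [0.5571 0.2336 0.2139]
ik (-6, 5, -20) [ 0.79  0.17 -1.02  1.63 -0.76 -2.51] 0.0028 clear [ 3.8 18.9 12.8]
ik (-6, 5, -35) [ 0.79  0.2  -1.02  1.63 -0.77 -2.54] 0.0 clear [ 2.  28.9 11. ]
-> [0.559 0.234 0.2  ] n 4
   [-0.4, 2.3, 2.6] [-0.1, -0.01, -0.0]
   [-0.4, 2.3, 2.6] [-0.1, -0.01, -0.0]
   [-0.4, 2.3, 2.7] [-0.1, -0.01, -0.0]
   [-0.4, 2.3, 2.7] [-0.1, -0.01, -0.0]
-> [0.559 0.234 0.185] n 4
   [-0.4, 2.8, 2.5] [-0.13, 0.34, 0.07]
   [-0.4, 2.8, 2.5] [-0.13, 0.34, 0.07]
   [-0.4, 2.8, 2.5] [-0.13, 0.34, 0.07]
   [-0.4, 2.8, 2.5] [-0.13, 0.34, 0.07]
```

The hooks now carry about 2.6 N. The sideways push (Fx +2.3 N) says the bar lies on the hooks' front curve, so I move 6 mm further in while lowering.

```bash
python3 - <<'E'
from go import *
plan([((-1,5,-18),-10.5,49,8,6),((-1,5,-46),-11,49,9,6)])
E
```

```text
q [ 0.81  0.15 -1.02  1.6  -0.77 -2.48] p [0.5571 0.2336 0.2139]
ik (-1, 5, -18) [ 0.78  0.18 -1.01  1.64 -0.77 -2.51] 0.0 clear [ 0.5 15.2  9.4]
ik (-1, 5, -46) [ 0.78  0.23 -1.02  1.67 -0.79 -2.58] 0.0036 clear [-0.4 36.1  8.3]
-> [0.564 0.233 0.202] n 6
   [-0.4, 0.8, 2.2] [0.02, 0.09, -0.05]
   [-0.4, 0.8, 2.2] [0.02, 0.09, -0.05]
   [-0.4, 0.8, 2.2] [0.02, 0.09, -0.05]
   [-0.4, 0.8, 2.2] [0.02, 0.09, -0.05]
   [-0.4, 0.8, 2.2] [0.02, 0.09, -0.05]
   [-0.4, 0.8, 2.2] [0.02, 0.09, -0.05]
-> [0.564 0.234 0.174] n 6
   [-0.5, 3.5, 3.0] [-0.01, 0.23, 0.05]
   [-0.5, 3.5, 3.0] [-0.01, 0.23, 0.05]
   [-0.5, 3.5, 3.0] [-0.01, 0.23, 0.05]
   [-0.5, 3.5, 3.0] [-0.01, 0.23, 0.05]
   [-0.5, 3.5, 3.0] [-0.01, 0.23, 0.05]
   [-0.5, 3.5, 3.0] [-0.01, 0.23, 0.05]
```

Request:
move_arm:
  series:
    - {"slide":[-0.4,0.8,2.2],"rotation":[0,0.1,-0.05],"grip":-1}
    - {"slide":[-0.4,0.8,2.2],"rotation":[0,0.1,-0.05],"grip":-1}
    - {"slide":[-0.4,0.8,2.2],"rotation":[0,0.1,-0.05],"grip":-1}
    - {"slide":[-0.4,0.8,2.2],"rotation":[0,0.1,-0.05],"grip":-1}
    - {"slide":[-0.4,0.8,2.2],"rotation":[0,0.1,-0.05],"grip":-1}
    - {"slide":[-0.4,0.8,2.2],"rotation":[0,0.1,-0.05],"grip":-1}
    - {"slide":[0,0,0],"rotation":[0,0,0],"grip":-1}

```text
clock: 16.8
eef_pos: [0.563, 0.2324, 0.1999]
tool_rot: [-0.559, 0.717, -0.358, 0.214]
wrist_force: [-9.1, -1.5, -3.2]
grip_width: 0.0168
gripper_force: 55.0
```

```bash
python3 - <<'E'
from go import *
where(); force(8); print(robot.state()['moment'].round(2))
E
```

```text
bar [ -2.    4.1 -19.9] tilt vs level grasp [ 1.8  1.7 -0.2]
F [-8.45 -2.   -3.33] sd [0.61 0.45 0.85] clock 17.2
[ 1.14  5.16 -0.92]
```

A strong -x push has appeared. Before moving on I locate it from the averaged force and moment, and check numerically in the images that the bottle hasn't moved.

```bash
python3 - <<'E'
from go import *
F=[];M=[]
for k in range(8):
    f=grab('side','side5') if k==7 else robot.grab_frame('side'); s=robot.state(); F.append(s['wrist_force']);M.append(s['moment'])
F=np.mean(F,0);M=np.mean(M,0); print('F',F.round(2),'M',M.round(2))
p,R=now(); z=R.apply([0,0,1]); rb=.376*z
dF=F-[-.1,.1,-7.04]; dM=M-np.array([1.67,4.13,-.04])
# moment about bar centre
Mb=dM-np.cross(rb,dF); Ms=ys.inv().apply(Mb); Fs=ys.inv().apply(dF)
print('seat frame F',Fs.round(2),'M about bar',Ms.round(3), 'rb',rb.round(3))
grab('top','top5')
for fn,box in(('side',(250,150,50,60)),('side',(200,168,35,60)),('top',(163,200,25,30))):
    x,y,w,h=box; a=cv2.imread('pics/%s0.png'%fn)[y:y+h,x:x+w]; b=cv2.imread('pics/%s5.png'%fn)[y-6:y+h+6,x-6:x+w+6]
    r=cv2.matchTemplate(b,a,cv2.TM_CCOEFF_NORMED); print(fn,box,np.unravel_index(r.argmax(),r.shape),round(float(r.max()),3))
print('bottle proj',proj('side0',[.646,.376,.0]),proj('side0',[.646,.376,.212]),proj('top0',[.646,.376,.212]),proj('top0',[.646,.376,0]))
E
```

```text
F [-8.4  -1.68 -3.06] M [ 1.11  5.2  -0.91]
seat frame F [-7.97 -2.92  3.98] M about bar [0.277 0.124 0.459] rb [ 0.266 -0.103 -0.245]
side (250, 150, 50, 60) (np.int64(6), np.int64(6)) 1.0
side (200, 168, 35, 60) (np.int64(12), np.int64(7)) 0.179
top (163, 200, 25, 30) (np.int64(6), np.int64(6)) 0.996
bottle proj [216.83108754 198.40884078] [209.85720035 144.10085337] [164.3357594  207.76433581] [182.63524416 221.13387845]
```

The cause is clear: the sideways tilt about the closing line also yawed the carrier by about 6°, so its bar jams across the two prongs. It lies inside the tips, so easing the grip lets it align itself while the fingers still hold it.

Request:
move_arm:
  series:
    - {"slide":[0,0,0],"rotation":[0,0,0],"grip":-1}
    - {"slide":[0,0,0],"rotation":[0,0,0],"grip":-1}
    - {"slide":[0,0,0],"rotation":[0,0,0],"grip":-1}
  force: 25

```text
clock: 18.02
eef_pos: [0.564, 0.2327, 0.2011]
tool_rot: [-0.558, 0.717, -0.358, 0.214]
wrist_force: [-3.8, -1.9, -3.7]
grip_width: 0.0175
gripper_force: 25.0
```

Request:
move_arm:
  series:
    - {"slide":[0,0,0],"rotation":[0,0,0],"grip":-1}
    - {"slide":[0,0,0],"rotation":[0,0,0],"grip":-1}
    - {"slide":[0,0,0],"rotation":[0,0,0],"grip":-1}
    - {"slide":[0,0,0],"rotation":[0,0,0],"grip":-1}
  force: 12

```text
clock: 18.52
eef_pos: [0.5641, 0.2329, 0.2014]
tool_rot: [-0.558, 0.717, -0.358, 0.215]
wrist_force: [-1.4, -2.0, -3.7]
grip_width: 0.0177
gripper_force: 12.0
```

```bash
cat >> go.py <<'E'
def wrench(n=8):
    F=[];M=[]
    for k in range(n): robot.grab_frame('side'); s=robot.state(); F.append(s['wrist_force']);M.append(s['moment'])
    F=np.mean(F,0);M=np.mean(M,0); p,R=now(); rb=.376*R.apply([0,0,1])
    dF=F-[0,0.1,-7.04]; dM=M-np.array([1.67,4.13,-.04]); Mb=dM-np.cross(rb,dF)
    print('F',F.round(2),'hook F (seat)',ys.inv().apply(dF).round(2),'M about bar',ys.inv().apply(Mb).round(2),'t',s['clock'],'w',s['grip_width'],s['gripper_force'])
E
python3 -c "
from go import *
wrench(); where()"
```

```text
F [-0.92 -1.67 -3.73] hook F (seat) [-0.67 -1.88  3.31] M about bar [0.05 0.04 0.  ] t 18.925 w 0.017456885167211136 11.999681442975998
bar [ -1.    4.8 -18.4] tilt vs level grasp [ 1.9  1.7 -0.1]
```

The bar has aligned: the moments are near zero and the hooks carry 3.3 N, about 21 mm of travel. I keep lowering slowly.

```bash
python3 - <<'E'
from go import *
plan([((-3,5,-32),-11,48.5,8.5,6),((-4,5,-43),-11,48,9,5)])
E
```

```text
q [ 0.78  0.18 -1.01  1.64 -0.77 -2.51] p [0.5641 0.233  0.2014]
ik (-3, 5, -32) [ 0.79  0.2  -1.02  1.63 -0.77 -2.54] 0.0 clear [ 0.6 25.9  9.5]
ik (-4, 5, -43) [ 0.79  0.22 -1.02  1.64 -0.77 -2.55] 0.0 clear [ 0.3 33.7  9.1]
-> [0.562 0.234 0.188] n 6
   [-0.2, 1.9, 1.2] [-0.07, 0.14, 0.05]
   [-0.2, 1.9, 1.2] [-0.07, 0.14, 0.05]
   [-0.2, 1.9, 1.2] [-0.07, 0.14, 0.05]
   [-0.2, 1.9, 1.2] [-0.07, 0.14, 0.05]
   [-0.2, 1.9, 1.2] [-0.07, 0.14, 0.05]
   [-0.2, 1.9, 1.2] [-0.07, 0.14, 0.05]
-> [0.561 0.234 0.177] n 5
   [-0.2, 1.8, 1.3] [-0.1, 0.1, -0.02]
   [-0.2, 1.8, 1.3] [-0.1, 0.1, -0.02]
   [-0.2, 1.7, 1.3] [-0.1, 0.1, -0.02]
   [-0.2, 1.7, 1.3] [-0.1, 0.1, -0.02]
   [-0.2, 1.7, 1.3] [-0.1, 0.1, -0.02]
```

Request:
move_arm:
  series:
    - {"slide":[-0.2,1.9,1.2],"rotation":[-0.07,0.14,0.05],"grip":-1}
    - {"slide":[-0.2,1.9,1.2],"rotation":[-0.07,0.14,0.05],"grip":-1}
    - {"slide":[-0.2,1.9,1.2],"rotation":[-0.07,0.14,0.05],"grip":-1}
    - {"slide":[-0.2,1.9,1.2],"rotation":[-0.07,0.14,0.05],"grip":-1}
    - {"slide":[-0.2,1.9,1.2],"rotation":[-0.07,0.14,0.05],"grip":-1}
    - {"slide":[-0.2,1.9,1.2],"rotation":[-0.07,0.14,0.05],"grip":-1}
    - {"slide":[0,0,0],"rotation":[0,0,0],"grip":-1}
  force: 12

```text
clock: 19.8
eef_pos: [0.5627, 0.2337, 0.1885]
tool_rot: [-0.554, 0.721, -0.359, 0.209]
wrist_force: [5.0, -1.2, -2.4]
grip_width: 0.0173
gripper_force: 12.0
```

```bash
python3 -c "
from go import *
wrench(); where()"
```

```text
F [ 4.71 -2.2  -2.09] hook F (seat) [ 4.98 -1.62  4.95] M about bar [ 0.28 -0.06  0.23] t 20.2 w 0.017299309704992966 11.998094469308853
bar [ -2.5   5.2 -31.2] tilt vs level grasp [1.5 2.5 0.2]
```

```bash
python3 - <<'E'
from go import *
plan([((2,5,-31),-11,48.5,9,4),((2,5,-43),-11,48.5,9.5,5)])
E
```

```text
q [ 0.79  0.2  -1.02  1.64 -0.77 -2.54] p [0.5627 0.2338 0.1886]
ik (2, 5, -31) [ 0.79  0.21 -1.    1.62 -0.78 -2.52] 0.0 clear [-3.4 21.8  5.4]
ik (2, 5, -43) [ 0.78  0.23 -1.01  1.64 -0.78 -2.56] 0.0 clear [-3.7 30.8  5.1]
-> [0.567 0.233 0.189] n 4
   [-0.2, -0.8, 0.8] [-0.01, 0.12, -0.01]
   [-0.2, -0.8, 0.8] [-0.01, 0.12, -0.01]
   [-0.2, -0.8, 0.8] [-0.01, 0.12, -0.01]
   [-0.2, -0.8, 0.8] [-0.01, 0.12, -0.01]
-> [0.567 0.233 0.177] n 5
   [-0.3, 1.8, 1.6] [-0.0, 0.1, 0.0]
   [-0.3, 1.8, 1.6] [-0.0, 0.1, 0.0]
   [-0.3, 1.8, 1.6] [-0.0, 0.1, 0.0]
   [-0.3, 1.8, 1.6] [-0.0, 0.1, 0.0]
   [-0.3, 1.8, 1.6] [-0.0, 0.1, 0.0]
```

Request:
move_arm:
  series:
    - {"slide":[-0.2,-0.8,0.8],"rotation":[0,0.12,0],"grip":-1}
    - {"slide":[-0.2,-0.8,0.8],"rotation":[0,0.12,0],"grip":-1}
    - {"slide":[-0.2,-0.8,0.8],"rotation":[0,0.12,0],"grip":-1}
    - {"slide":[0,0,0],"rotation":[0,0,0],"grip":-1}
  force: 8

```text
clock: 20.7
eef_pos: [0.5646, 0.2335, 0.1872]
tool_rot: [-0.555, 0.721, -0.36, 0.206]
wrist_force: [-8.4, -0.1, -1.5]
grip_width: 0.0177
gripper_force: 8.0
```

```bash
python3 -c "
from go import *
wrench(); where()"
```

```text
F [-8.28 -0.16 -1.87] hook F (seat) [-8.16 -1.41  5.17] M about bar [ 0.49 -0.85  0.52] t 21.1 w 0.017601025221803172 8.001950830221176
bar [ -0.7   5.1 -32.5] tilt vs level grasp [1.4 2.8 0.1]
```

The moment now shows the hand's body touching the crosshead (92 mm above the bar) while the bar still sits forward in the hooks. I ease the grip to 3 N and draw the hand back 4–5 mm along the fingers, so the bar lies nearer the tips.

Request:
move_arm:
  series:
    - {"slide":[0,0,0],"rotation":[0,0,0],"grip":-1}
    - {"slide":[0,0,-1.5],"rotation":[0,0,0],"grip":-1}
    - {"slide":[0,0,-1.5],"rotation":[0,0,0],"grip":-1}
    - {"slide":[0,0,-1.5],"rotation":[0,0,0],"grip":-1}
    - {"slide":[0,0,0],"rotation":[0,0,0],"grip":-1}
  force: 3

```text
clock: 21.72
eef_pos: [0.5626, 0.2344, 0.1913]
tool_rot: [-0.553, 0.722, -0.361, 0.206]
wrist_force: [1.6, -1.6, -1.8]
grip_width: 0.0179
gripper_force: 3.0
```

```bash
python3 -c "
from go import *
wrench(); where(13)"
```

```text
F [ 2.3  -1.33 -2.23] hook F (seat) [ 2.48 -1.1   4.81] M about bar [ 0.16 -0.04  0.03] t 22.125 w 0.017620177074913566 2.998373843729496
bar [  0.1   4.9 -31.4] tilt vs level grasp [1.5 2.9 0.2]
```

```bash
python3 - <<'E'
from go import *
plan([((3,5,-33),-11,48.5,9,3),((3,5,-44),-11,48.5,9.5,5)],e=13)
E
```

```text
q [ 0.8   0.2  -1.01  1.6  -0.78 -2.52] p [0.5625 0.2344 0.1911]
ik (3, 5, -33) [ 0.8   0.21 -1.01  1.61 -0.78 -2.52] 0.0 clear [-0.1 22.6  8.7]
ik (3, 5, -44) [ 0.79  0.23 -1.01  1.63 -0.79 -2.55] 0.0 clear [-0.4 30.9  8.3]
-> [0.565 0.234 0.189] n 3
   [-0.3, -0.2, 1.1] [0.01, 0.04, -0.01]
   [-0.3, -0.2, 1.1] [0.01, 0.04, -0.01]
   [-0.3, -0.2, 1.1] [0.01, 0.04, -0.01]
-> [0.565 0.234 0.178] n 5
   [-0.3, 1.6, 1.4] [-0.0, 0.1, 0.0]
   [-0.3, 1.6, 1.4] [-0.0, 0.1, 0.0]
   [-0.3, 1.6, 1.4] [-0.0, 0.1, 0.0]
   [-0.3, 1.6, 1.4] [-0.0, 0.1, 0.0]
   [-0.3, 1.6, 1.4] [-0.0, 0.1, 0.0]
```

Request:
move_arm:
  series:
    - {"slide":[-0.2,-0.6,0.6],"rotation":[0,0.04,0],"grip":-1}
    - {"slide":[-0.2,-0.6,0.6],"rotation":[0,0.04,0],"grip":-1}
    - {"slide":[-0.3,1.6,1.4],"rotation":[0,0.1,0],"grip":-1}
    - {"slide":[-0.3,1.6,1.4],"rotation":[0,0.1,0],"grip":-1}
    - {"slide":[-0.3,1.6,1.4],"rotation":[0,0.1,0],"grip":-1}
    - {"slide":[-0.3,1.6,1.4],"rotation":[0,0.1,0],"grip":-1}
    - {"slide":[0,0,0],"rotation":[0,0,0],"grip":-1}
  force: 6

```text
clock: 23.0
eef_pos: [0.564, 0.2345, 0.1821]
tool_rot: [-0.552, 0.723, -0.363, 0.203]
wrist_force: [-6.5, -0.6, -1.2]
grip_width: 0.0178
gripper_force: 6.0
```

```bash
python3 -c "
from go import *
wrench(); where(13)"
```

```text
F [-6.35 -1.5  -0.65] hook F (seat) [-6.06 -2.46  6.39] M about bar [ 0.6  -0.37  0.28] t 23.4 w 0.018253055616681033 5.99908635020256
bar [  1.5   5.1 -40.1] tilt vs level grasp [1.4 3.4 0.2]
```

Request:
move_arm:
  series:
    - {"slide":[0,0,0],"rotation":[0,0,0],"grip":-1}
    - {"slide":[0,0,-1],"rotation":[0,0,0],"grip":-1}
    - {"slide":[0,0,-1],"rotation":[0,0,0],"grip":-1}
    - {"slide":[0,0,-1],"rotation":[0,0,0],"grip":-1}
    - {"slide":[0,0,0],"rotation":[0,0,0],"grip":-1}
  force: 3

```text
clock: 24.02
eef_pos: [0.5625, 0.2355, 0.1849]
tool_rot: [-0.552, 0.723, -0.363, 0.203]
wrist_force: [3.1, -2.4, -2.0]
grip_width: 0.0177
gripper_force: 3.0
```

```bash
python3 - <<'E'
from go import *
wrench(); where(15)
f=grab('side','side6'); fn='side6'
p,R=now()
b=p+R.apply([0,0,.021]); 
for n,X in(('bar nominal e15 -y end',b+ys.apply([0,-.079,0])),('-y bar at prong',b+ys.apply([0,-.05,0])),('tip -y d41',S+ys.apply([-.024,-.05,.012-.041])),('seat -y',S+ys.apply([0,-.05,-.041])),('stem -y base',S+ys.apply([.026,-.05,-.02]))): print(n,proj(fn,X).round(1))
i=cv2.imread('pics/side6.png')[170:222,192:260]; g=cv2.cvtColor(i,cv2.COLOR_BGR2GRAY)
for r in range(52): print(170+r,''.join('%X'%(v//16) for v in g[r]))
E
```

```text
F [ 3.27 -2.79 -1.09] hook F (seat) [ 3.64 -2.4   5.95] M about bar [0.29 0.06 0.09] t 24.425 w 0.01794202994570795 2.9953331127762794
bar [  1.1   5.4 -39.1] tilt vs level grasp [1.5 3.3 0.2]
bar nominal e15 -y end [222.5 198.5]
-y bar at prong [218.9 193. ]
tip -y d41 [210.6 193.5]
seat -y [219.3 194.7]
stem -y base [227.3 186.1]
170 22111111134555555554555444444578655788888888889ABBBA8532223333333333
171 3211111123455555555556544444457865578889999AAABBBBBA8532222333333333
172 4211111234555555555555544444457865578999AAABBBBBBBBA8532232333333333
173 53211124455555555555554444444578655789ABBBBBBBBBBBAA7532222333333333
174 4333323555555555555555554444457765579ABBBBBBBBAAAAA97532223333333333
175 345555455655455555555555544445787558ABBBBBBBAAAAAAA98532222333333333
176 357777655554444555555556654445898657ABBBBBAAAAAAAAA98532222333333333
177 4577887765544444445555565544469A97579BBAAAAAAAAAAAA98532223333333333
178 4567788776544433444455555544469A97579AAAAAAAAAAAAAA98532223333333333
179 4555667766655444333345555544458A97569AAAAAAAAAAAAA998532222333333333
180 45555554455654444433445555443479
[... 2329 characters left out ...]
44443333444433333334578AA998764221222333333
213 AAA98545433322333333222234444333333333222233446788766543222222333333
214 AAAA9754443222233443322234443333323332222223345566554443222222333333
215 AAAAA864543222223444322223343334322222222223344555444443322122333333
216 99AAB975444322223444322222334444322222122223344555444444322222333333
217 99AAB975444322223343322222334444322221122334445554444444322222333333
218 999AA975444432222333333222334444322222233444444444444444322222333333
219 98888764445432222334443322234444333334444444444444554444332222333334
220 98876554445543222234444322233444434444444444444445665444332333334445
221 99865555444543222234443322233444444444444444444445765444433444445555
```

No body contact now; the remaining Fx is friction from drawing back. The spring takes 5.9 of about 7.1 N, so I go down another 6.5 mm and slightly in.

Request:
move_arm:
  series:
    - {"slide":[-0.3,0.4,1.6],"rotation":[0,0.05,0],"grip":-1}
    - {"slide":[-0.3,0.7,1.2],"rotation":[0,0.05,0],"grip":-1}
    - {"slide":[-0.2,1.0,0.9],"rotation":[0,0.05,0],"grip":-1}
    - {"slide":[-0.2,1.0,0.9],"rotation":[0,0.05,0],"grip":-1}
    - {"slide":[-0.2,0.8,0.7],"rotation":[0,0,0],"grip":-1}
    - {"slide":[0,0,0],"rotation":[0,0,0],"grip":-1}
  force: 4

```text
clock: 25.22
eef_pos: [0.5634, 0.2356, 0.1776]
tool_rot: [-0.552, 0.723, -0.364, 0.201]
wrist_force: [-5.1, -1.2, -0.6]
grip_width: 0.018
gripper_force: 4.0
```

```bash
python3 -c "
from go import *
wrench(14); where(15); print(robot.state()['q'].round(2))"
```

```text
F [-5.72 -1.57 -0.25] hook F (seat) [-5.44 -2.45  6.79] M about bar [ 0.38 -0.23  0.2 ] t 25.925 w 0.018022442174301052 3.999127931892872
bar [  2.1   5.6 -46.1] tilt vs level grasp [1.4 3.5 0.2]
[ 0.8   0.23 -1.01  1.62 -0.79 -2.55]
```

Request:
move_arm:
  series:
    - {"slide":[0,0.3,-0.4],"rotation":[0,0,0],"grip":-1}
    - {"slide":[0,0,0],"rotation":[0,0,0],"grip":-1}
    - {"slide":[0,0,0],"rotation":[0,0,0],"grip":-1}
  force: 3

```text
clock: 26.3
eef_pos: [0.5632, 0.2357, 0.178]
tool_rot: [-0.551, 0.723, -0.364, 0.202]
wrist_force: [-3.2, -1.8, 0.5]
grip_width: 0.0176
gripper_force: 3.0
```

```bash
python3 -c "
from go import *
wrench(12); where(15)"
```

```text
F [-3.17 -2.21 -0.11] hook F (seat) [-2.82 -2.73  6.93] M about bar [ 0.36 -0.05  0.16] t 26.9 w 0.018084792247511593 3.0014754831790924
bar [  2.    5.6 -45.7] tilt vs level grasp [1.5 3.6 0.2]
```

Request:
move_arm:
  series:
    - {"slide":[0.6,0.3,-0.4],"rotation":[0,0,0],"grip":-1}
    - {"slide":[0,0,0],"rotation":[0,0,0],"grip":-1}
    - {"slide":[0,0,0],"rotation":[0,0,0],"grip":-1}
  force: 3

```text
clock: 27.28
eef_pos: [0.5629, 0.2356, 0.1785]
tool_rot: [-0.551, 0.723, -0.364, 0.202]
wrist_force: [1.0, -1.6, -0.8]
grip_width: 0.0181
gripper_force: 3.0
```

```bash
python3 -c "
from go import *
wrench(14); where(15)"
```

```text
F [ 3.45 -0.1  -0.45] hook F (seat) [3.44 0.28 6.59] M about bar [ 0.21 -0.08  0.04] t 27.975 w 0.01802646299601668 3.001573383808136
bar [  1.5   5.4 -45.5] tilt vs level grasp [1.5 3.5 0.2]
```

Request:
move_arm:
  series:
    - {"slide":[0,0.7,0.7],"rotation":[0,0,0],"grip":-1}
    - {"slide":[0,0.7,0.7],"rotation":[0,0,0],"grip":-1}
    - {"slide":[0,0.6,0.6],"rotation":[0,0,0],"grip":-1}
    - {"slide":[0,0,0],"rotation":[0,0,0],"grip":-1}
  force: 3

```text
clock: 28.48
eef_pos: [0.5627, 0.2354, 0.1754]
tool_rot: [-0.552, 0.723, -0.364, 0.202]
wrist_force: [4.1, 3.0, 0.5]
grip_width: 0.0178
gripper_force: 3.0
```

```bash
python3 -c "
from go import *
wrench(14); where(15)"
```

```text
F [2.73 3.9  0.24] hook F (seat) [2.18 4.14 7.28] M about bar [ 0.18 -0.03  0.02] t 29.175 w 0.01788145893735893 3.0036569014191628
bar [  1.4   5.  -48.4] tilt vs level grasp [1.4 3.5 0.2]
```

Request:
move_arm:
  series:
    - {"slide":[-0.3,-0.1,0.1],"rotation":[0,0,0],"grip":-1}
    - {"slide":[0,0,0],"rotation":[0,0,0],"grip":-1}
    - {"slide":[0,0,0],"rotation":[0,0,0],"grip":-1}
    - {"slide":[0,0,0],"rotation":[0,0,0],"grip":-1}
  force: 3

```text
clock: 29.68
eef_pos: [0.5627, 0.2351, 0.1752]
tool_rot: [-0.552, 0.723, -0.364, 0.202]
wrist_force: [-1.6, 3.4, 0.0]
grip_width: 0.0178
gripper_force: 3.0
```

```bash
python3 -c "
from go import *
wrench(16); where(15)"
```

```text
F [-1.38  3.61 -0.05] hook F (seat) [-1.85  3.29  6.99] M about bar [ 0.23 -0.08  0.1 ] t 30.475 w 0.018154490554101347 3.0023543536663055
bar [  1.7   5.1 -48.4] tilt vs level grasp [1.5 3.5 0.2]
```

The forces are balanced: vertical residual is about 0.1–0.2 N with 7 N in the spring. I open.

Request:
move_arm:
  series:
    - {"slide":[0,0,0],"rotation":[0,0,0],"grip":-0.4}
    - {"slide":[0,0,0],"rotation":[0,0,0],"grip":-0.25}
    - {"slide":[0,0,0],"rotation":[0,0,0],"grip":-0.15}
    - {"slide":[0,0,0],"rotation":[0,0,0],"grip":-0.1}
    - {"slide":[0,0,0],"rotation":[0,0,0],"grip":-0.1}

```text
clock: 31.1
eef_pos: [0.5629, 0.2351, 0.1753]
tool_rot: [-0.551, 0.723, -0.364, 0.202]
wrist_force: [0.6, 0.1, 0.6]
grip_width: 0.0392
gripper_force: 0.0
```

```bash
python3 - <<'E'
from go import *
wrench(6); where(15)
plan([((-50,5,-5),-11,48.5,9.5,10)],e=15)
E
```

```text
F [-0.07  0.    0.22] hook F (seat) [-0.06 -0.11  7.26] M about bar [ 0.28 -0.03  0.04] t 31.4 w 0.039541511811304914 0.0
bar [  1.7   5.1 -48.4] tilt vs level grasp [1.5 3.5 0.2]
q [ 0.8   0.23 -1.01  1.63 -0.79 -2.56] p [0.5629 0.2352 0.1753]
ik (-50, 5, -5) [ 1.02  0.13 -1.02  1.34 -0.88 -2.44] 0.0 clear [50.  36.7 39.7]
-> [0.512 0.242 0.219] n 10
   [1.4, 0.2, -6.6] [0.0, -0.0, -0.0]
   [1.4, 0.2, -6.6] [0.0, -0.0, -0.0]
   [1.4, 0.2, -6.6] [0.0, -0.0, -0.0]
   [1.4, 0.2, -6.6] [0.0, -0.0, -0.0]
   [1.4, 0.2, -6.6] [0.0, -0.0, -0.0]
   [1.4, 0.2, -6.6] [0.0, -0.0, -0.0]
   [1.4, 0.2, -6.6] [0.0, -0.0, -0.0]
   [1.4, 0.2, -6.6] [0.0, -0.0, -0.0]
   [1.4, 0.2, -6.6] [0.0, -0.0, -0.0]
   [1.4, 0.2, -6.6] [0.0, -0.0, -0.0]
```

Request:
move_arm:
  series:
    - {"slide":[0,0,-3],"rotation":[0,0,0],"grip":-0.1}
    - {"slide":[0,0,-5],"rotation":[0,0,0],"grip":-0.1}
    - {"slide":[0,0,-6],"rotation":[0,0,0],"grip":-0.1}
    - {"slide":[0,0,-8],"rotation":[0,0,0],"grip":-0.1}
    - {"slide":[0,0,-9],"rotation":[0,0,0],"grip":-0.1}
    - {"slide":[0,0,-10],"rotation":[0,0,0],"grip":-0.1}
    - {"slide":[0,0,-10],"rotation":[0,0,0],"grip":-0.1}
    - {"slide":[0,0,-10],"rotation":[0,0,0],"grip":-0.1}

```text
clock: 32.4
eef_pos: [0.52, 0.2541, 0.2157]
tool_rot: [-0.552, 0.723, -0.364, 0.202]
wrist_force: [0.3, 0.7, -0.0]
grip_width: 0.0397
gripper_force: 0.0
```

```bash
python3 - <<'E'
from go import *
grab('side','side7'); force(12); grab('side','side8'); grab('top','top8')
print(robot.state()['eef_pos'],robot.state()['q'].round(2))
a=cv2.imread('pics/side7.png').astype(int);b=cv2.imread('pics/side8.png').astype(int)
print('change over 0.6 s (max, count>25):',np.abs(a-b).max(),(np.abs(a-b).max(2)>25).sum())
for fn,box in(('top',(163,200,25,30)),('top',(293,215,28,28)),('top',(293,178,24,22))):
    x,y,w,h=box; t=cv2.imread('pics/%s0.png'%fn)[y:y+h,x:x+w]; c=cv2.imread('pics/%s8.png'%fn)[y-6:y+h+6,x-6:x+w+6]
    r=cv2.matchTemplate(c,t,cv2.TM_CCOEFF_NORMED); print('bystander',box,np.unravel_index(r.argmax(),r.shape),round(float(r.max()),3))
# brass inserts / tray rim level check: fit of carrier height by template of predicted points
for n,X in(('bar -y end',[0,-.079,0]),('bar +y end',[0,.079,0]),('rim -x-y',[-.055,-.076,-.085]),('rim -x+y',[-.055,.076,-.085])):
    X=np.array(X)+[0,0.003,-.046]; print(n,proj('side8',S+ys.apply(X)).round(1),proj('top8',S+ys.apply(X)).round(1))
E
```

```text
Traceback (most recent call last):
  File "plan.py", line 19, in force
    for k in range(n): robot.grab_frame('side'); a.append(robot.state()['wrist_force'])
                       ~~~~~~~~~~~~~~~~^^^^^^^^
ValueError: 200 camera calls are used up
```

Request:
move_arm:
  series:
    - {"slide":[0,-5,-8],"rotation":[0,0,0],"grip":-0.1}
    - {"slide":[0,-5,-8],"rotation":[0,0,0],"grip":-0.1}
    - {"slide":[0,0,0],"rotation":[0,0,0],"grip":-0.1}
    - {"slide":[0,0,0],"rotation":[0,0,0],"grip":-0.1}
    - {"slide":[0,0,0],"rotation":[0,0,0],"grip":-0.1}
    - {"slide":[0,0,0],"rotation":[0,0,0],"grip":-0.1}
    - {"slide":[0,0,0],"rotation":[0,0,0],"grip":-0.1}
    - {"slide":[0,0,0],"rotation":[0,0,0],"grip":-0.1}

```text
clock: 34.0
eef_pos: [0.5161, 0.2572, 0.2331]
tool_rot: [-0.551, 0.723, -0.364, 0.202]
wrist_force: [0.1, -0.5, -0.5]
grip_width: 0.0394
gripper_force: 0.0
```

```bash
python3 - <<'E'
from go import *
s=robot.state(); print(s['eef_pos'],s['wrist_force'].round(2),s['clock'])
i=cv2.imread('pics/side7.png'); h=cv2.cvtColor(i,cv2.COLOR_BGR2HSV)
# -y side of the tray: expected rim and underside corners, carrier level at 46 mm
fn='side7'
for n,X in(('rim -x-y',[-.055,-.076,-.085]),('rim +x-y',[.055,-.076,-.085]),('bot -x-y',[-.055,-.076,-.125]),('bot +x-y',[.055,-.076,-.125])):
    f,cx,cy,R,t=cam('side6'); print(n,proj('side6',S+ys.apply(np.array(X)+[0,.003,-.046])).round(1))
g=cv2.cvtColor(i,cv2.COLOR_BGR2GRAY)[205:262,185:265]
for r in range(0,57): print(205+r,''.join('%X'%(v//16) for v in g[r]))
E
```

```text
[0.5160574  0.25718861 0.23306904] [ 0.13 -0.48 -0.46] 34.0
rim -x-y [206.9 229.8]
rim +x-y [242.7 218.6]
bot -x-y [208.5 240.2]
bot +x-y [243.6 228.9]
205 AA9999987886544433333332222344444444455544344589AABBBBBBBAAA97422223333333333579
206 999999987787543333333433222345544334444544433469ABBBBBBAAAAA97422222333333333579
207 9999999876886433333344432234455433334456654434589ABBAAAAAAAA97422223333333333579
208 9999999976787543334455543223444433233578764444468AAAAAAAAAAA97422222333333333578
209 9999999976688643344455543223344554323567764444457899AAAAAAAAA8422222333333333578
210 99999999866787543344454433223456653234565544444456789AAAAAAAA8422222333333333478
211 99999999865688643333455554323345653234445555443344679AAAAAAA97421222233333333468
212 999999AA975578753333467775322344443233346776543344568AAAA99876421222233333333468
213 99AAAAAA986567753333568875322333333333346776543344457999876654322112233333333468
214 AAAAAAAAA97556654333467664322233445433344555433333456776655444322212233333333478
215 AAAAAA9AA98655554333445554432223455543333443333333445665444444332122233333333479
216 AAAAA9999
[... 3196 characters left out ...]
44444444445555555678
254 44444444444444444444444456678887654445555555555555555455544444444444555677765556
255 55555544444444444444445567889998765555555555555555444444444444444455667889875444
256 7776555544444444444455677899999887555555555555554444444444444455556678999A985444
257 8888765555544444455667888999999998655555555555544444444445445556777899AAAA986544
258 9998877766655556667788889999999AA97655555555544444444444455566789999AAAAAA986544
259 99888888887666777888888889999AAAAA8755555555444444444445556778999AAAAAAAAAA97544
260 888888888887778888899889999AAAAAAA9765555554444444445556778899AAAAAAAAAAAAA97544
261 8888888888888888999988999AAAAAAAAA986555544444455555677889999AAAAAAAAAAAAAA98644
```

The last image puts the tray's lower edge from about (209,239) to (241,230). For a level carrier at 46 mm of travel I predicted (208.5,240) to (243.6,229), so it hangs level with the spring carrying everything. I hand in.

```bash
python3 -c "
from h import *
print(robot.sign_off())"
```

```text
the job is handed in; nothing more can be done
None
```

I handed the job in at 34 s: the carrier hangs released on the scale's hooks, level by the last image, at about 7 N (roughly 46 mm of spring travel, about 0.7 kg); the verdict wasn't shown, it tilted an estimated 10° at most while entering the hooks, and I couldn't re-check the bystanders after release because the camera calls ran out.

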